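# Load and start the free bay of a twin bottle shaker

### The job

One bay of the twin bottle shaker holds a big bottle that is settling behind its own bar and must not be shaken; get the other bay going. Take the finished jar out of that bay and stand it in the steel tray, stand all the amber dropper bottles from the bench upright in the bay in front of its rear rail, and lay the loose retaining bar down into the bay's two forks in front of them, tab up. Only when it is loaded and barred, turn the isolator fully on, which draws the interlock bolt out of the selector, and then turn the selector fully over to the side of the bay you loaded; leave the beaker, the wash bottle and the jar already in the tray where they are.

Things in the scene. Friction and masses are not known exactly. Their poses are not given: they have to be found in the camera images.
- shaker: Twin-bay bottle shaker, white, fixed, 270 (x) by 330 (y) mm. Origin on the bench midway between its bays; x away from the robot, y left, z up; all shaker numbers are mm in this frame. Console deck in front: x -150 to -62, top z 60, isolator at left, selector at right. Behind it two like bays centred on y +82 and y -82. Behind their rail a drive cover, top z 80.
- left_bay (a point): Middle of the left bay's usable floor (shaker x 30, y 82, z 55). The floor is free from x -12 to 80, where the rear rail stands (z 78 to 100), and 56 mm either side of the bay's centre line, between 12 mm high lips. It takes four bottles: two columns 30 mm either side of the centre line, rows at x 5 and x 55. Axes as the shaker's.
- right_bay (a point): The same point of the right bay (shaker x 30, y -82, z 55); the bays are alike. Axes as the shaker's.
- left_seat (a point): Where the middle of the bar's underside lies when seated in the left bay's forks (shaker x -34, y 82, z 85). Two fork posts stand 65 mm either side of it in y, 42 mm (x) by 14 mm (y); each has a notch 28 mm wide in x, open upward, its floor at z 85, its prongs up to z 101. Axes as the shaker's.
- right_seat (a point): The same point of the right bay's forks (shaker x -34, y -82, z 85). Axes as the shaker's.
- settling: The settling batch: a big labelled amber bottle, 78 mm across, 148 mm tall, white cap, behind a retaining bar of its own that lies in the forks of its bay. Origin at the centre of the bottle's underside. In the left bay in some starts, in the right in others; fixed; must not be shaken. The other bay is the free one.
- jar: The finished jar: straight clear glass jar with a white lid, 50 mm across (lid 51), 76 mm tall, about 150 g, in the middle of the free bay at the start. Origin at the centre of its underside, z up along it.
- tray: Shallow steel tray fixed on the bench to the robot's right, 180 (x) by 120 (y) mm, walls 3 mm thick and 18 mm high, inner floor 3 mm above the bench. Origin at the centre of its underside. Its far half (+x) holds another finished jar; the middle of the free near half is at x -40 mm.
- jar_done: Another finished jar of the same kind, standing in the far half of the tray. Leave it alone.
- bottle1: Amber glass dropper bottle: body 44 mm across up to 50 mm, shoulder to 62 mm, black screw collar 24 mm across from 62 to 80 mm, bulb 15 mm across up to 102 mm; 120 g. Origin at the centre of its underside, z up along it. On the bench to the robot's left at the start; three or four of the four are there.
- bottle2: Amber glass dropper bottle: body 44 mm across up to 50 mm, shoulder to 62 mm, black screw collar 24 mm across from 62 to 80 mm, bulb 15 mm across up to 102 mm; 120 g. Origin at the centre of its underside, z up along it. On the bench to the robot's left at the start; three or four of the four are there.
- bottle3: Amber glass dropper bottle: body 44 mm across up to 50 mm, shoulder to 62 mm, black screw collar 24 mm across from 62 to 80 mm, bulb 15 mm across up to 102 mm; 120 g. Origin at the centre of its underside, z up along it. On the bench to the robot's left at the start; three or four of the four are there.
- bottle4: Amber glass dropper bottle: body 44 mm across up to 50 mm, shoulder to 62 mm, black screw collar 24 mm across from 62 to 80 mm, bulb 15 mm across up to 102 mm; 120 g. Origin at the centre of its underside, z up along it. On the bench to the robot's left at the start; three or four of the four are there.
- bar: The loose retaining bar: aluminium flat 160 mm long (y), 24 wide (x), 14 thick, with an upright lifting tab in the middle, 8 mm thick (x), 36 mm wide (y), from z 14 to 55 mm; about 160 g. Origin at the middle of its underside, z up. On the bench to the robot's right, tab up, length roughly along world y. Either way round is right.
- isolator (a joint): Rad. 0 = off (handle along the shaker's y); grows clockwise seen from above; on at the stop, 1.4. Starts at 0 to 0.1. Stays where left, 0.06 N m to turn. It draws a steel bolt that lies between the controls: off, the bolt stands in a slot of the selector's disc and locks it; from about 1.1 rad it is clear.
- isolator_grip (a point): On the isolator's axis (shaker x -108, y 55), 10 mm below the top of its bar handle, which is 52 mm long, 12 mm thick, 28 mm high, and whose foot is 18 mm below this point. The point turns with the handle; the handle lies along the point's y.
- selector (a joint): Rad. 0 = neutral (handle along the shaker's x, locked by the bolt until the isolator is on); positive = counterclockwise seen from above, to the left bay, stop at 1.05; negative = to the right bay, stop at -1.05. Starts at 0. Stays where left, 0.05 N m to turn. Off neutral it locks the isolator on.
- selector_grip (a point): On the selector's axis (shaker x -108, y -55), 10 mm below the top of its bar handle, which is 52 mm long, 12 mm thick, 28 mm high, and whose foot is 18 mm below this point. The point turns with the handle; the handle lies along the point's x.
- beaker: Empty glass beaker, 68 mm across, 90 mm tall, on the bench beyond the bottles. Leave it alone.
- wash_bottle: White plastic wash bottle, 60 mm across, 180 mm tall with its spout, on the bench beyond the tray. Leave it alone.

How it is judged (in metres and radians):
On the way, in this order (a step that is already met when the one before it is completed fails the run):
1. the finished jar is in the tray, every dropper bottle stands in the free bay and the bar lies in that bay's forks (((y of settling in the frame of shaker below 0 m and (x of bottle1 in the frame of shaker between -0.012 and 0.062 m and y of bottle1 in the frame of shaker between 0.024 and 0.14 m and z of bottle1 in the frame of shaker between 0.05 and 0.06 m and angle between bottle1's own z axis and vertical below 0.12 rad) and (x of bottle2 in the frame of shaker between -0.012 and 0.062 m and y of bottle2 in the frame of shaker between 0.024 and 0.14 m and z of bottle2 in the frame of shaker between 0.05 and 0.06 m and angle between bottle2's own z axis and vertical below 0.12 rad) and (x of bottle3 in the frame of shaker between -0.012 and 0.062 m and y of bottle3 in the frame of shaker between 0.024 and 0.14 m and z of bottle3 in the frame of shaker between 0.05 and 0.06 m and angle between bottle3's own z axis and vertical below 0.12 rad) and (x of bottle4 in the frame of shaker between -0.012 and 0.062 m and y of bottle4 in the frame of shaker between 0.024 and 0.14 m and z of bottle4 in the frame of shaker between 0.05 and 0.06 m and angle between bottle4's own z axis and vertical below 0.12 rad) and (x of bar in the frame of shaker between -0.042 and -0.026 m and y of bar in the frame of shaker between 0.068 and 0.096 m and z of bar in the frame of shaker between 0.081 and 0.089 m and angle between the y axis of bar and the y axis of shaker, either way round below 0.08 rad and angle between bar's own z axis and vertical below 0.1 rad)) or (y of settling in the frame of shaker above 0 m and (x of bottle1 in the frame of shaker between -0.012 and 0.062 m and y of bottle1 in the frame of shaker between -0.14 and -0.024 m and z of bottle1 in the frame of shaker between 0.05 and 0.06 m and angle between bottle1's own z axis and vertical below 0.12 rad) and (x of bottle2 in the frame of shaker between -0.012 and 0.062 m and y of bottle2 in the frame of shaker between -0.14 and -0.024 m and z of bottle2 in the frame of shaker between 0.05 and 0.06 m and angle between bottle2's own z axis and vertical below 0.12 rad) and (x of bottle3 in the frame of shaker between -0.012 and 0.062 m and y of bottle3 in the frame of shaker between -0.14 and -0.024 m and z of bottle3 in the frame of shaker between 0.05 and 0.06 m and angle between bottle3's own z axis and vertical below 0.12 rad) and (x of bottle4 in the frame of shaker between -0.012 and 0.062 m and y of bottle4 in the frame of shaker between -0.14 and -0.024 m and z of bottle4 in the frame of shaker between 0.05 and 0.06 m and angle between bottle4's own z axis and vertical below 0.12 rad) and (x of bar in the frame of shaker between -0.042 and -0.026 m and y of bar in the frame of shaker between -0.096 and -0.068 m and z of bar in the frame of shaker between 0.081 and 0.089 m and angle between the y axis of bar and the y axis of shaker, either way round below 0.08 rad and angle between bar's own z axis and vertical below 0.1 rad))) and x of jar in the frame of tray between -0.09 and 0.09 m and y of jar in the frame of tray between -0.06 and 0.06 m and height (world z) of jar below 0.01 m and angle between jar's own z axis and vertical below 0.1 rad), for 0.2 s.
2. the isolator is turned on, the bay still loaded and barred (value of joint isolator above 1.25 rad and ((y of settling in the frame of shaker below 0 m and (x of bottle1 in the frame of shaker between -0.012 and 0.062 m and y of bottle1 in the frame of shaker between 0.024 and 0.14 m and z of bottle1 in the frame of shaker between 0.05 and 0.06 m and angle between bottle1's own z axis and vertical below 0.12 rad) and (x of bottle2 in the frame of shaker between -0.012 and 0.062 m and y of bottle2 in the frame of shaker between 0.024 and 0.14 m and z of bottle2 in the frame of shaker between 0.05 and 0.06 m and angle between bottle2's own z axis and vertical below 0.12 rad) and (x of bottle3 in the frame of shaker between -0.012 and 0.062 m and y of bottle3 in the frame of shaker between 0.024 and 0.14 m and z of bottle3 in the frame of shaker between 0.05 and 0.06 m and angle between bottle3's own z axis and vertical below 0.12 rad) and (x of bottle4 in the frame of shaker between -0.012 and 0.062 m and y of bottle4 in the frame of shaker between 0.024 and 0.14 m and z of bottle4 in the frame of shaker between 0.05 and 0.06 m and angle between bottle4's own z axis and vertical below 0.12 rad) and (x of bar in the frame of shaker between -0.042 and -0.026 m and y of bar in the frame of shaker between 0.068 and 0.096 m and z of bar in the frame of shaker between 0.081 and 0.089 m and angle between the y axis of bar and the y axis of shaker, either way round below 0.08 rad and angle between bar's own z axis and vertical below 0.1 rad)) or (y of settling in the frame of shaker above 0 m and (x of bottle1 in the frame of shaker between -0.012 and 0.062 m and y of bottle1 in the frame of shaker between -0.14 and -0.024 m and z of bottle1 in the frame of shaker between 0.05 and 0.06 m and angle between bottle1's own z axis and vertical below 0.12 rad) and (x of bottle2 in the frame of shaker between -0.012 and 0.062 m and y of bottle2 in the frame of shaker between -0.14 and -0.024 m and z of bottle2 in the frame of shaker between 0.05 and 0.06 m and angle between bottle2's own z axis and vertical below 0.12 rad) and (x of bottle3 in the frame of shaker between -0.012 and 0.062 m and y of bottle3 in the frame of shaker between -0.14 and -0.024 m and z of bottle3 in the frame of shaker between 0.05 and 0.06 m and angle between bottle3's own z axis and vertical below 0.12 rad) and (x of bottle4 in the frame of shaker between -0.012 and 0.062 m and y of bottle4 in the frame of shaker between -0.14 and -0.024 m and z of bottle4 in the frame of shaker between 0.05 and 0.06 m and angle between bottle4's own z axis and vertical below 0.12 rad) and (x of bar in the frame of shaker between -0.042 and -0.026 m and y of bar in the frame of shaker between -0.096 and -0.068 m and z of bar in the frame of shaker between 0.081 and 0.089 m and angle between the y axis of bar and the y axis of shaker, either way round below 0.08 rad and angle between bar's own z axis and vertical below 0.1 rad)))), for 0.2 s.
3. the selector is turned over to the loaded bay (value of joint isolator above 1.25 rad and ((y of settling in the frame of shaker below 0 m and value of joint selector above 0.85 rad) or (y of settling in the frame of shaker above 0 m and value of joint selector below -0.85 rad))), for 0.2 s.
At the end, for the whole second after the job is handed in: Bottles present stand (7 deg) in the free bay between bar and rail; bar down in both its forks, tab up, 14 mm of centred, 5 deg; jar upright in the tray; isolator over 1.25 rad; selector over 0.85 rad to the loaded side; all at rest (all of step 1 and all of step 3 and linear speed of each of bottle1, bottle2, bottle3, bottle4, bar, jar below 0.02 m/s); the robot touches nothing.
It fails at once if the selector is turned more than 0.3 rad towards the settling batch ((y of settling in the frame of shaker above 0 m and value of joint selector above 0.3 rad) or (y of settling in the frame of shaker below 0 m and value of joint selector below -0.3 rad)).
It fails at once if the beaker, the wash bottle or the jar already in the tray is shifted by more than 40 mm (distance of any of beaker, wash_bottle, jar_done from where it was at the start of the episode above 0.04 m).
Of bottle1, bottle2, bottle3, bottle4 only 3 to 4 are there at a start; the rules pass over those that are not, and their reading is None.
At some moment in a run one of bottle1, bottle2, bottle3, bottle4, bar may be knocked a few centimetres aside while the robot is not near it.
It also fails if it takes over 210 s, if anything falls off the work surface, if the arm or the gripper's body presses on something with over 40 N, if the wrist force passes 120 N, or if a joint passes its speed limit or range.

### The arm

A 6-joint arm with a two-finger parallel gripper is mounted at the origin on the work surface. World frame = base frame: x ahead of the robot, y to its left, z up, the work surface at z = 0. Lengths are in mm, angles in rad, forces in N, time in s.
With the tool pointing down it reaches from about 350 to 775 mm from the base axis. Payload 7.3 kg.
Tool frame: the origin (TCP) lies at the centre of the arm's flange, where the gripper is bolted on; the fingertips stand 178 mm ahead of it and the grasp point (between the pads) lies 159 mm ahead of it; z points along the fingers, y is the direction in which the jaws open and shut (so a half turn about z gives the same grasp; the last joint's range is limited). The gripper opens to 92 mm and grips with 3 to 60 N. Pads are 19 mm wide; open, the fingers measure 130 mm over their backs; the gripper's body (75 mm by 190 mm) begins 47 mm behind the grasp point.
Start: joints at [-1.264, 0.342, 1.524, -0, 1.275, -0.146], TCP at [229.699, -472.087, 404.741] pointing down, gripper open.
Joint ranges: [-2.53, 2.53], [-0.77, 2.02], [0.04, 2.7], [-1, 4.14], [0.28, 2.66], [-3.11, 3.11]. Speed limits (rad/s): [2.57, 2.57, 3.14, 3.14, 3.14, 3.14].

### API

Orientations are given as [roll, pitch, yaw] about the fixed x, y, z axes, in that order (R = Rz(yaw) Ry(pitch) Rx(roll)).
In Python, from plant import get_obs, capture, close_job gives the robot as it stands. The module is installed in compiled form; this text tells all that it offers.
- The arm moves only by the shell command python3 -m pendant 'ROWS'. ROWS is JSON, a list of rows, each a list of 3 entries, a list of its own where there are three numbers: the shift along the tool's x, y, z in m, then the turn, a rotation vector about the tool's x, y, z in rad, then the finger opening in m, from 0 to 0.0918. In form: [[[tx, ty, tz], [wx, wy, wz], fingers], ...]. A call has 1 to 10 rows; each row is the pose to reach, as a shift and turn from the pose commanded when the call began, along the tool's axes at that moment; what a row does not reach only later rows make up. A row lasts 1/12 s, in which the tool goes at most 41.7 mm and 7.16 degrees, less where a joint would pass 70% of its speed; a pose out of reach is approached as far as the arm can. A call with a gripper value outside its range is refused whole. The fingers move at their own pace and stop on an object; the grip force is fixed at half the most. Time passes only in rows, so rows that repeat a pose let the fingers close. It gives the time, the measured TCP pose, the force and the opening at its end, in the units of the state.
- get_obs(): the state, without advancing time (a new reading comes with each control period).
- capture(name): name is "scene" or "top" or "wrist"; returns a dict with "color" (400x640x3 uint8, red, green, blue), "mtx" (3x3 intrinsics, pixels), "dist" ([k1, k2, p1, p2, k3] as OpenCV has them; the pictures are not rectified), "rvec" (rotation vector, rad) and "tvec" (3), from world to camera coordinates, as OpenCV has them. Camera axes: x right, y down, z forward; pixel columns grow to the right and rows downward; lengths in mm; the calibration is good to about 2 mm. A picture is of the moment at which its call begins. There is no depth.
- close_job(): hands the job in, once; it reports no verdict.
The state is a dict: "time": time; "joint_positions": joint angles; "dq": joint speeds; "tau": joint torques, N m; "tool_pos": TCP position; "tcp_rot": TCP orientation; "contact_force": force on the tool from outside, world axes, zero at the start; "moment": the same for the moment, N m; "grip_width": finger opening in mm.
Only numpy, scipy, OpenCV 4.12 (cv2) and the standard library are available. Lean on these libraries where they do the work, as an engineer would, in place of code of your own. Each camera call takes 0.05 s, during which the arm holds its last target. There are 200 camera calls.

## Working session

There is one attempt and no reset: what is moved stays moved. The work goes in short steps, Python scripts to look and compute and a shell command to move; the robot and the scene stay as the last step left them, time stands still between calls to the robot, and variables do not carry over. Pictures are saved under pics/ and viewed, about 12 in all and at most 16, crops included, and the job is handed in when it is done.

```bash
mkdir -p pics; cat > h.py <<'E'
import numpy as np, cv2, json
from plant import get_obs, capture
def shot(n,f=None):
    c=capture(n)
    if f: cv2.imwrite('pics/'+f,c['color'][:,:,::-1])
    return c
def ray(c,px,z):
    p=np.array(px,float).reshape(-1,1,2)
    u=cv2.undistortPoints(p,np.array(c['mtx']),np.array(c['dist'])).reshape(-1,2)
    R=cv2.Rodrigues(np.array(c['rvec'],float))[0];t=np.array(c['tvec'],float).ravel()
    o=-R.T@t; d=np.c_[u,np.ones(len(u))]@R
    return o+d*((z-o[2])/d[:,2])[:,None]
def proj(c,P):
    return cv2.projectPoints(np.array(P,float).reshape(-1,1,3),np.array(c['rvec'],float),np.array(c['tvec'],float),np.array(c['mtx']),np.array(c['dist']))[0].reshape(-1,2)
E
python3 - <<'E'
from h import *
for n in ['scene','top','wrist']:
    c=shot(n,n+'0.png'); R=cv2.Rodrigues(np.array(c['rvec'],float))[0]; print(n,-R.T@np.array(c['tvec']).ravel(), R[2])
o=get_obs(); print({k:np.round(v,3).tolist() for k,v in o.items()})
E
```

```text
scene [1271.04897885 -416.00262585  633.01537118] [-0.7266171   0.42740702 -0.53791341]
top [ 442.99089616   -1.24402008 1067.9540737 ] [ 0.10339613  0.01358794 -0.99454744]
wrist [ 297.00028136 -440.37818844  382.53254876] [-0.25067259 -0.12032658 -0.96056482]
{'time': 0.15, 'joint_positions': [-1.264, 0.343, 1.525, -0.0, 1.275, -0.146], 'dq': [0.0, -0.002, -0.003, 0.001, -0.001, 0.0], 'tau': [0.001, -43.147, -24.435, 0.072, 0.054, -0.0], 'tool_pos': [229.673, -471.987, 404.206], 'tcp_rot': [-3.14, -0.0, 0.453], 'contact_force': [0.328, -0.175, 0.944], 'moment': [0.018, 0.047, 0.006], 'grip_width': 91.835}
```

View pics/top0.png

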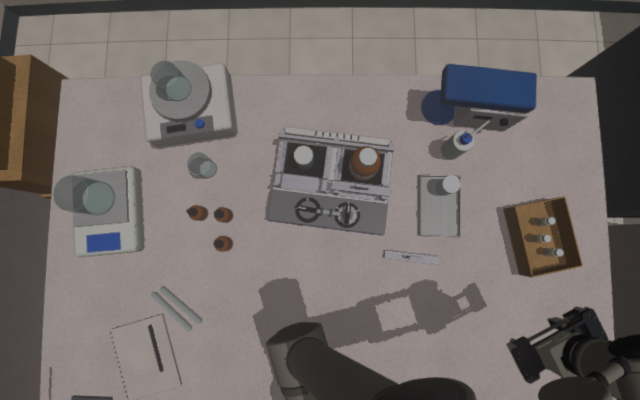

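View pics/scene0.png

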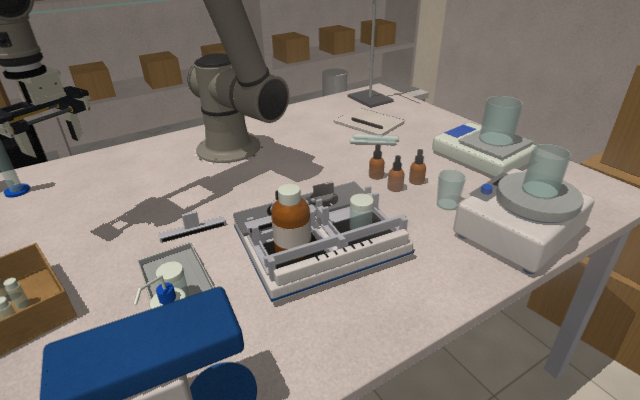

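Three amber bottles at top-view (197,212), (222,214) and (222,243). The settling bottle is in the right bay (365,163), so the left bay is free. The jar is at (304,155), the bar at (411,257) and the tray at (439,205).

```bash
python3 - <<'E'
from h import *
im=cv2.imread('pics/top0.png')
cr=im[120:272,180:470]; cv2.imwrite('pics/crop1.png',cv2.resize(cr[:,75:225],None,fx=4,fy=4,interpolation=cv2.INTER_CUBIC))
cv2.imwrite('pics/crop2.png',np.hstack([cv2.resize(im[165:275,380:470],None,fx=5,fy=5,interpolation=cv2.INTER_CUBIC),cv2.resize(im[195:261,180:246],(330,330),interpolation=cv2.INTER_CUBIC) if 0 else np.vstack([cv2.resize(im[195:261,180:246],(330,330),interpolation=cv2.INTER_CUBIC),np.zeros((220,330,3),np.uint8)])]))
c=shot('top')
print(ray(c,[[197,212],[222,214],[222,243]],0),ray(c,[[304,155]],131), ray(c,[[365,157]],203),ray(c,[[411,257],[384,254],[438,260]],14),ray(c,[[439,205],[452,184]],0))
E
```

```text
[[521.15200634 382.73181756   0.        ]
 [515.44498185 307.0195517    0.        ]
 [429.66116714 304.44726281   0.        ]] [[663.2463281   56.18259948 131.        ]] [[641.48821323 -96.68474578 203.        ]] [[ 391.78444834 -247.56980631   14.        ]
 [ 400.27340009 -169.76340113   14.        ]
 [ 383.20755892 -325.52348871   14.        ]] [[ 543.79901025 -337.2197731     0.        ]
 [ 606.81607634 -378.20791651    0.        ]]
```

View pics/crop1.png

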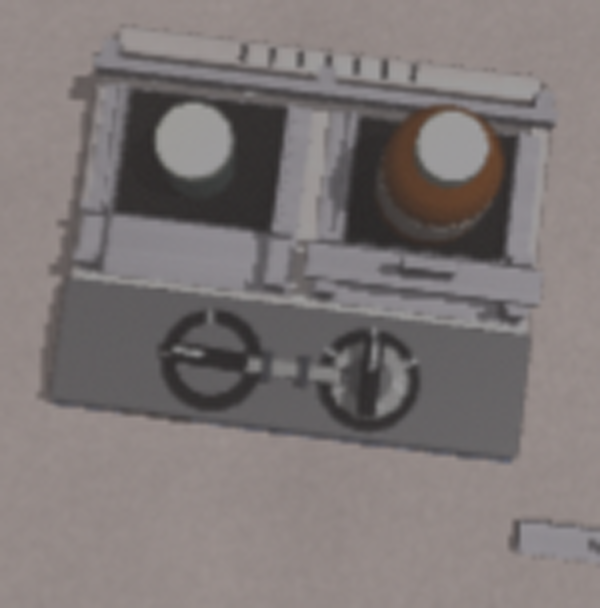

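View pics/crop2.png

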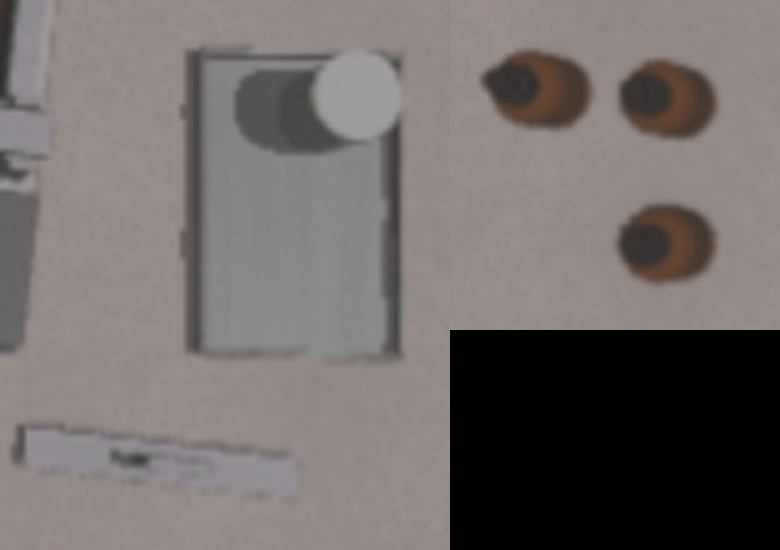

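```bash
python3 - <<'E'
from h import *
c=shot('top')
f=lambda u,v:(255+u/4-.375,120+v/4-.375)
uv=[f(211,360),f(370,380),f(50,402),f(516,459)]
sh=np.array([[-108,55],[-108,-55],[-150,165],[-150,-165]],float)
W=np.vstack([ray(c,uv,60)])[:,:2]
print(W, np.linalg.norm(W[0]-W[1]),np.linalg.norm(W[2]-W[3]))
a,b=sh-sh.mean(0),W-W.mean(0)
th=np.arctan2((a[:,0]*b[:,1]-a[:,1]*b[:,0]).sum(),(a*b).sum())
R=np.array([[np.cos(th),-np.sin(th)],[np.sin(th),np.cos(th)]]); t=W.mean(0)-R@sh.mean(0)
print('shaker',t,th,(sh@R.T+t-W))
print('jar expected',R@[30,82]+t,'meas',ray(c,[f(194,142)],131),'settl',R@[30,-82]+t,ray(c,[f(453,147)],203))
print('lseat',R@[-34,82]+t)
g=lambda u,v:(380+u/5-.4,165+v/5-.4)
b=ray(c,[g(20,430),g(296,460),g(296,497),g(20,465)],14);print('bar',b,b.mean(0), np.linalg.norm(b[0]-b[1]),np.arctan2(*(b[1]-b[0])[[0,1]]))
t4=ray(c,[g(192,52),g(402,54),g(402,355),g(190,352)],18);print('tray',t4,t4.mean(0))
k=lambda u,v:(180+(u-450)/5-.4,195+v/5-.4)
# bodies: midpoint of rounds at bottom
print('bottles by bulb top 102',ray(c,[k(492,80),k(636,94),k(634,243)],102)); print('collar80',ray(c,[k(518,87),k(650,96),k(648,245)],80))
E
```

```text
[[ 524.36929588   49.76897211]
 [ 510.66657196  -61.1221399 ]
 [ 494.66525205  162.03094499]
 [ 456.07497614 -162.04639875]] 111.7345218154898 326.36687044219383
shaker [624.52560552 -18.2079771 ] -0.11939838492200269 [[-0.52346252 -0.50411411]
 [ 0.07662273  1.17014545]
 [ 0.58223995  1.45359114]
 [-0.13540016 -2.11962248]]
jar expected [664.07944138  59.63477509] meas [[662.909933    58.49189988 131.        ]] settl [ 644.54459827 -103.19762311] [[ 643.05218215 -103.69260333  203.        ]]
lseat [600.53509086  67.2581285 ]
bar [[ 410.00549316 -168.72731816   14.        ]
 [ 392.92945722 -328.08885714   14.        ]
 [ 371.78498898 -327.55840933   14.        ]
 [ 389.98109472 -168.48690044   14.        ]] [ 391.17525852 -248.21537127   14.        ] 160.2738004457361 -3.034847145798504
tray [[ 630.47705264 -272.33188812   18.        ]
 [ 629.71464066 -396.51782441   18.        ]
 [ 453.29750768 -390.18451455   18.        ]
 [ 454.96556162 -266.96271427   18.        ]] [ 542.11369065 -331.49923534   18.        ]
bottles by bulb top 102 [[517.39476603 370.94790992 102.        ]
 [510.09341238 291.78691305 102.        ]
 [430.30100435 290.36243718 102.        ]]
collar80 [[515.25936878 364.63953058  80.        ]
 [510.54548901 290.62513543  80.        ]
 [428.9778106  289.23272172  80.        ]]
```

```bash
cat >> h.py <<'E'
from scipy.spatial.transform import Rotation as Ro
G=159
def plan(*wps,start=None):
    "wps: grasp point x,y,z,yaw ; prints shift(m)/turn from current pose, each relative to the previous wp (start pose measured)"
    o=get_obs(); p=np.array(o['tool_pos']); r=Ro.from_euler('xyz',o['tcp_rot'])
    if start: p=np.array(start[:3])+[0,0,G]; r=Ro.from_euler('xyz',[np.pi,0,start[3]])
    for x,y,z,w in wps:
        q=np.array([x,y,z+G]); s=Ro.from_euler('xyz',[np.pi,0,w])
        d=r.inv().apply(q-p)/1000; t=(r.inv()*s).as_rotvec()
        n=int(np.ceil(max(np.linalg.norm(d)/.0417,np.linalg.norm(t)/.125)))
        print(np.round(d,4).tolist(),np.round(t,4).tolist(),'rows',n)
        p,r=q,s
S=np.array([624.5,-18.2]);TH=-.1194
def sh(x,y): return S+np.array([[np.cos(TH),-np.sin(TH)],[np.sin(TH),np.cos(TH)]])@[x,y]
E
python3 -c "
from h import *
plan((430,-200,290,.1),(600,60,290,-.1194))"
```

```text
[0.2991, -0.157, -0.0445] [-0.0006, 0.0, 0.3528] rows 9
[0.1951, -0.2417, -0.0] [-0.0, -0.0, 0.2194] rows 8
```

```bash
R='' 
python3 -m pendant '[[[0.299,-0.157,-0.0445],[0,0,0.3528],0.0918],[[0.299,-0.157,-0.0445],[0,0,0.3528],0.0918],[[0.299,-0.157,-0.0445],[0,0,0.3528],0.0918],[[0.299,-0.157,-0.0445],[0,0,0.3528],0.0918],[[0.299,-0.157,-0.0445],[0,0,0.3528],0.0918],[[0.299,-0.157,-0.0445],[0,0,0.3528],0.0918],[[0.299,-0.157,-0.0445],[0,0,0.3528],0.0918],[[0.299,-0.157,-0.0445],[0,0,0.3528],0.0918],[[0.299,-0.157,-0.0445],[0,0,0.3528],0.0918],[[0.299,-0.157,-0.0445],[0,0,0.3528],0.0918]]'
python3 -m pendant '[[[0.195,-0.2417,0],[0,0,0.2194],0.0918],[[0.195,-0.2417,0],[0,0,0.2194],0.0918],[[0.195,-0.2417,0],[0,0,0.2194],0.0918],[[0.195,-0.2417,0],[0,0,0.2194],0.0918],[[0.195,-0.2417,0],[0,0,0.2194],0.0918],[[0.195,-0.2417,0],[0,0,0.2194],0.0918],[[0.195,-0.2417,0],[0,0,0.2194],0.0918],[[0.195,-0.2417,0],[0,0,0.2194],0.0918],[[0.195,-0.2417,0],[0,0,0.2194],0.0918],[[0.195,-0.2417,0],[0,0,0.2194],0.0918]]'
python3 - <<'E'
from h import *
c=shot('wrist','w1.png')
P=[[*sh(x,y),z] for x,y,z in [(-108,55,60),(-108,-55,60),(-150,165,60),(-62,165,60),(-20,147,85),(-48,147,85),(-20,17,85),(-48,17,85),(-34,82,85),(30,82,131)]]
print(np.round(proj(c,P)).tolist())
E
```

```text
time: 1.08
tool_pos: [431.4, -197.4, 449.8]
tcp_rot: [3.141, -0.001, 0.105]
contact_force: [-0.3, -0.1, 0.4]
grip_width: 92.0
time: 1.92
tool_pos: [600.3, 60.1, 448.1]
tcp_rot: [3.141, 0.002, -0.118]
contact_force: [-0.1, -0.5, -0.6]
grip_width: 92.1
[[334.0, 236.0], [430.0, 236.0], [241.0, 269.0], [235.0, 198.0], [245.0, 164.0], [246.0, 191.0], [375.0, 164.0], [373.0, 191.0], [310.0, 178.0], [308.0, 115.0]]
```

View pics/w1.png

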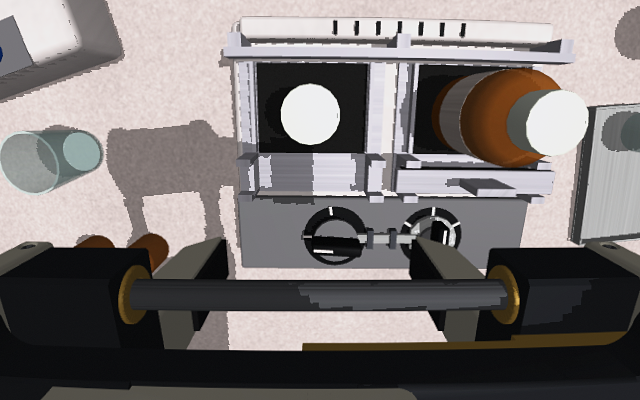

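Both controls, the forks and the jar lid at (310,114) fall within 2 px of prediction, so the shaker pose holds. Now the jar.

```bash
python3 -c "
from h import *
plan((663,58,200,TH),(663,58,102,TH),(663,58,240,TH),(560,-200,200,-.03),(502,-330,200,-.03),(502,-330,53,-.03))"
```

```text
[0.063, -0.0065, 0.0893] [0.001, 0.0015, 0.0001] rows 3
[-0.0, -0.0, 0.098] [0.0, 0.0, 0.0] rows 3
[0.0, 0.0, -0.138] [0.0, 0.0, 0.0] rows 4
[-0.0715, 0.2684, 0.04] [-0.0, 0.0, -0.0894] rows 7
[-0.0541, 0.1317, 0.0] [0.0, 0.0, 0.0] rows 4
[-0.0, -0.0, 0.147] [0.0, 0.0, 0.0] rows 4
```

```bash

python3 -m pendant '[[[0.063,-0.0065,0.089],[0,0,0],0.0918],[[0.063,-0.0065,0.089],[0,0,0],0.0918],[[0.063,-0.0065,0.089],[0,0,0],0.0918],[[0.063,-0.0065,0.12],[0,0,0],0.0918],[[0.063,-0.0065,0.15],[0,0,0],0.0918],[[0.063,-0.0065,0.175],[0,0,0],0.0918],[[0.063,-0.0065,0.187],[0,0,0],0.0918],[[0.063,-0.0065,0.187],[0,0,0],0.0918],[[0.063,-0.0065,0.187],[0,0,0],0.04],[[0.063,-0.0065,0.187],[0,0,0],0.04]]'
python3 -m pendant '[[[0,0,0],[0,0,0],0.04],[[0,0,0],[0,0,0],0.04],[[0,0,0],[0,0,0],0.04],[[0,0,0],[0,0,0],0.04],[[0,0,0],[0,0,0],0.04],[[0,0,-0.02],[0,0,0],0.04],[[0,0,-0.06],[0,0,0],0.04],[[0,0,-0.1],[0,0,0],0.04],[[0,0,-0.138],[0,0,0],0.04],[[0,0,-0.138],[0,0,0],0.04]]'
```

```text
time: 2.8
tool_pos: [663.7, 58.1, 264.5]
tcp_rot: [-3.141, -0.004, -0.12]
contact_force: [0.3, 0.2, -0.3]
grip_width: 82.5
time: 3.63
tool_pos: [663.7, 58.9, 409.6]
tcp_rot: [-3.14, -0.015, -0.119]
contact_force: [-0.0, 0.2, -1.4]
grip_width: 50.1
```

```bash

python3 -m pendant '[[[-0.0715,0.268,0.03],[0,0,-0.09],0.04],[[-0.0715,0.268,0.03],[0,0,-0.09],0.04],[[-0.0715,0.268,0.03],[0,0,-0.09],0.04],[[-0.0715,0.268,0.03],[0,0,-0.09],0.04],[[-0.0715,0.268,0.03],[0,0,-0.09],0.04],[[-0.0715,0.268,0.03],[0,0,-0.09],0.04],[[-0.0715,0.268,0.03],[0,0,-0.09],0.04],[[-0.0715,0.268,0.03],[0,0,-0.09],0.04],[[-0.0715,0.268,0.03],[0,0,-0.09],0.04],[[-0.0715,0.268,0.03],[0,0,-0.09],0.04]]'
python3 -c "
from h import *
plan((502,-330,130,-.03),(502,-330,56,-.03))"
```

```text
time: 4.47
tool_pos: [560.4, -198.5, 370.3]
tcp_rot: [-3.141, -0.0, -0.03]
contact_force: [0.4, 0.5, -0.1]
grip_width: 40.9
[-0.0545, 0.1332, 0.0812] [-0.0003, -0.0005, 0.0002] rows 4
[-0.0, -0.0, 0.074] [0.0, 0.0, 0.0] rows 2
```

The opening is 40.9 mm, below the jar's 50, so it was lifted before the fingers had closed. I'll check where the jar is.

```bash
python3 - <<'E'
from h import *
c=shot('scene','s2.png');d=shot('top','t2.png')
a=c['color'][170:300,220:430,::-1]; b=d['color'][110:240,255:465,::-1]
cv2.imwrite('pics/v2.png',cv2.resize(np.vstack([a,b]),None,fx=2.3,fy=2.3,interpolation=cv2.INTER_CUBIC))
E
```

```text
(no output)
```

View pics/v2.png

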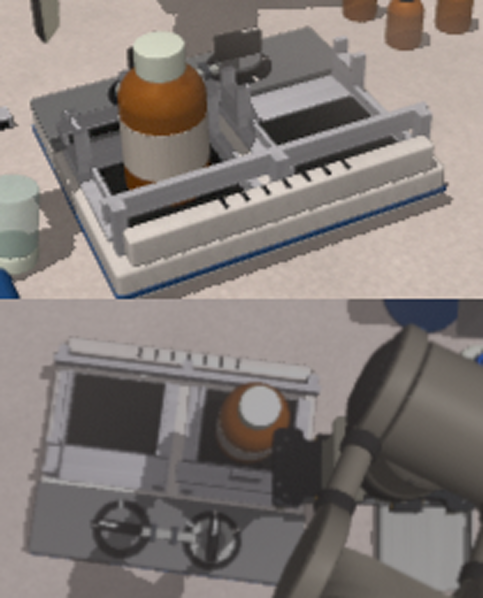

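```bash
python3 - <<'E'
from h import *
w=shot('wrist'); s=cv2.imread('pics/s2.png')
cv2.imwrite('pics/v3.png',np.vstack([w['color'][:300,:,::-1],s[40:340]])[:600])
E
```

```text
(no output)
```

View pics/v3.png

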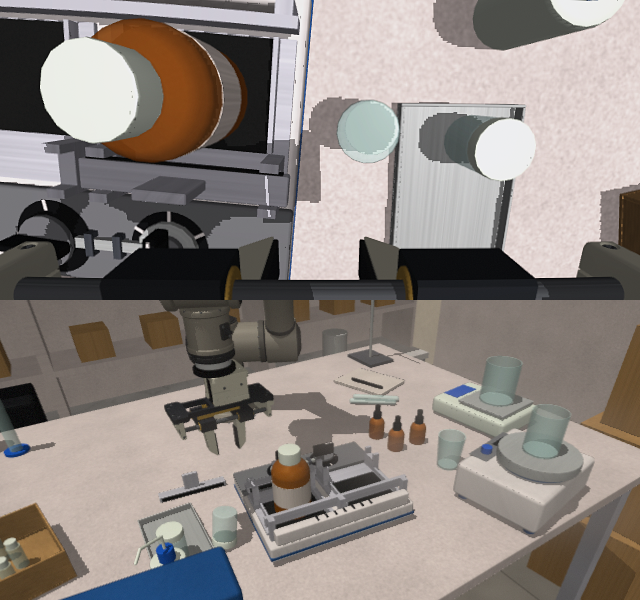

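```bash
python3 - <<'E'
from h import *
s=cv2.imread('pics/s2.png'); w=shot('wrist')
a=cv2.resize(s[230:310,130:270],(560,320),interpolation=cv2.INTER_CUBIC)
b=cv2.resize(w['color'][80:180,330:550,::-1],(560,254),interpolation=cv2.INTER_CUBIC)
cv2.imwrite('pics/v4.png',np.vstack([a,b]))
E
```

```text
(no output)
```

View pics/v4.png

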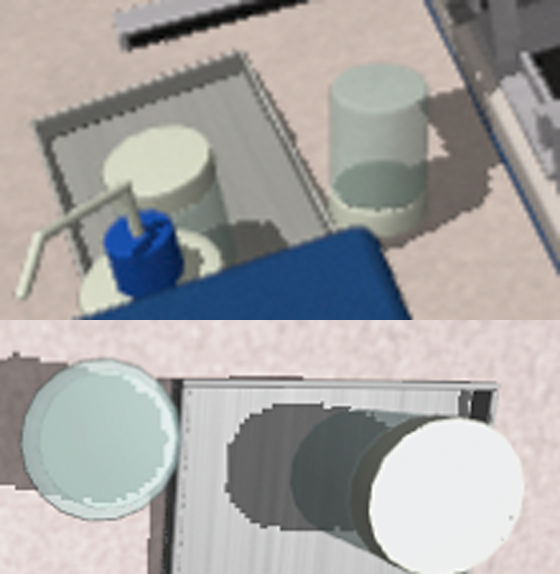

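The jar went through the weak grip and now stands upside down on its lid, on the bench between the shaker and the tray, at wrist pixel (369,128). It has to be turned over in two 90° tilts with a regrasp between them. I'll measure it and extend the planner to handle tilt.

```bash
cat >> h.py <<'E'
def pose(x,y,z,yaw,tilt=0):
    "grasp point, yaw, tilt: + = tool z leans toward tool +x"
    r=Ro.from_euler('xyz',[np.pi,0,yaw])*Ro.from_rotvec([0,tilt,0])
    return np.array([x,y,z])-r.apply([0,0,G]),r
def plan2(*calls,start=None):
    "calls: list of lists of waypoints; shifts within a call relative to that call's start"
    o=get_obs(); p=np.array(o['tool_pos']); r=Ro.from_euler('xyz',o['tcp_rot'])
    if start: p,r=pose(*start)
    for wps in calls:
        print('call'); lp,lr=p,r
        for w in wps:
            q,s=pose(*w); d=r.inv().apply(q-p)/1000; t=(r.inv()*s).as_rotvec()
            n=int(np.ceil(max(np.linalg.norm(q-lp)/41.7,np.linalg.norm((lr.inv()*s).as_rotvec())/.125)))
            print('[%s,%s'%(np.round(d,4).tolist(),np.round(t,3).tolist()),'rows',n); lp,lr=q,s
        p,r=q,s
E
python3 - <<'E'
from h import *
w=shot('wrist'); s=shot('scene')
g=lambda u,v:(330+u/2.545-.3,80+(v-320)/2.54-.3)
print(ray(w,[g(101,440),g(22,440),g(180,440),g(101,360),g(101,520)],76))
k=lambda u,v:(130+u/4-.4,230+v/4-.4)
print(ray(s,[k(379,85)],76),ray(s,[k(377,212)],5))
print(get_obs()['tool_pos'])
plan2([(593,-232,150,.0)],[(593,-232,52,.0)])
E
```

```text
[[ 615.06910498 -240.0742105    76.        ]
 [ 615.68990811 -215.93294051   76.        ]
 [ 614.49263517 -264.30822239   76.        ]
 [ 638.69368401 -239.85355728   76.        ]
 [ 590.37547629 -240.33981286   76.        ]]
[[ 597.97971073 -237.72450688   76.        ]] [[ 609.04351416 -253.63993734    5.        ]]
[ 560.58064548 -197.90336139  370.22740573]
call
[[0.0334, 0.0332, 0.0612],[0.0, -0.0, -0.028] rows 2
call
[[0.0, -0.0, 0.098],[0.0, 0.0, 0.0] rows 3
```

```bash
python3 -c "
from h import *
plan2([(545,-300,210,-.03)])"

```

```text
call
[[-0.0127, 0.1025, 0.0012],[0.0, -0.0, 0.002] rows 3
```

```bash
python3 -m pendant '[[[-0.013,0.1025,0],[0,0,0],0.06],[[-0.013,0.1025,0],[0,0,0],0.06],[[-0.013,0.1025,0],[0,0,0],0.06],[[-0.013,0.1025,0],[0,0,0],0.07],[[-0.013,0.1025,0],[0,0,0],0.075],[[-0.013,0.1025,0],[0,0,0],0.075]]'
python3 - <<'E'
from h import *
w=shot('wrist','w5.png')
cv2.imwrite('pics/v5.png',cv2.resize(w['color'][60:260,180:400,::-1],None,fx=3,fy=3,interpolation=cv2.INTER_CUBIC))
print(proj(w,[[612,-240,0],[612,-240,76]]))
E
```

```text
time: 5.27
tool_pos: [544.4, -300.0, 370.1]
tcp_rot: [-3.141, 0.0, -0.029]
contact_force: [0.2, 0.5, 1.1]
grip_width: 73.2
[[254.33901078 110.60040873]
 [236.62092483 113.3602854 ]]
```

View pics/v5.png

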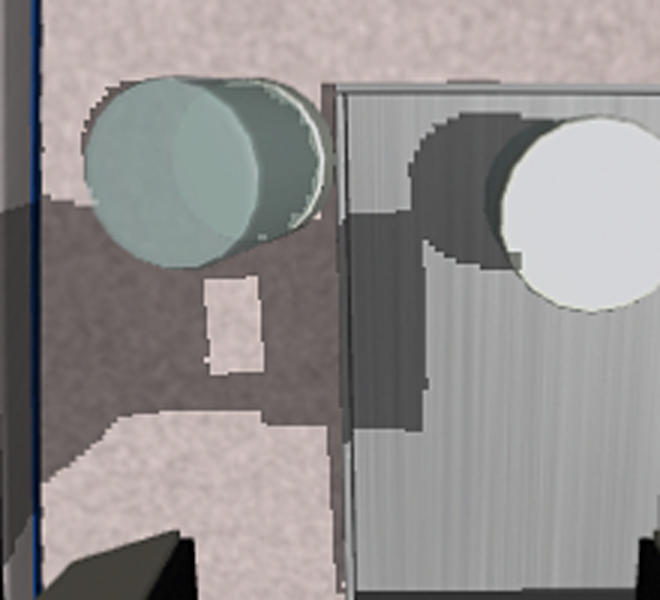

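```bash
python3 - <<'E'
from h import *
w=shot('wrist')
k=lambda u,v:(180+u/3-.33,60+v/3-.33)
print(ray(w,[k(171,172),k(84,172),k(259,172),k(171,77),k(171,268)],76), ray(w,[k(331,158)],6), ray(w,[k(345,300)],18))
plan2([(608,-241,130,0)],[(608,-241,38,0)])
print(ray(shot('top'),[(522,277),(505,212),(532,275),(580,262)],50))
E
```

```text
[[ 609.35601618 -239.3795122    76.        ]
 [ 610.15129544 -216.7711607    76.        ]
 [ 608.60365014 -262.11283699   76.        ]
 [ 632.76375797 -241.43292481   76.        ]
 [ 584.64783733 -237.15372054   76.        ]] [[ 609.50278907 -275.09605496    6.        ]] [[ 565.24905457 -278.36690592   18.        ]]
call
[[0.0618, -0.0602, 0.0813],[-0.0, 0.0, -0.028] rows 3
call
[[0.0, -0.0, 0.092],[0.0, 0.0, 0.0] rows 3
[[ 337.55988758 -550.13117444   50.        ]
 [ 519.51224258 -509.58271462   50.        ]
 [ 342.89354531 -579.01755378   50.        ]
 [ 378.02489676 -720.5134265    50.        ]]
```

```bash
python3 -c "
from h import *
H=-1.5708;A=-.838
plan2([(611,-241,130,H)],[(611,-241,45,H)],[(611,-241,140,H)],[(375,-416,140,A)],[(375,-416,46,A)])"

```

```text
call
[[0.0647, -0.0603, 0.0814],[-0.0, -0.0, 1.543] rows 13
call
[[0.0, -0.0, 0.085],[0.0, 0.0, 0.0] rows 3
call
[[-0.0, 0.0, -0.095],[0.0, 0.0, 0.0] rows 3
call
[[0.175, 0.236, 0.0],[-0.0, 0.0, -0.733] rows 8
call
[[0.0, -0.0, 0.094],[0.0, 0.0, 0.0] rows 3
```

```bash

python3 -m pendant '[[[0.0647,-0.0603,0],[0,0,1.2],0.075],[[0.0647,-0.0603,0],[0,0,1.2],0.075],[[0.0647,-0.0603,0],[0,0,1.2],0.075],[[0.0647,-0.0603,0],[0,0,1.2],0.075],[[0.0647,-0.0603,0],[0,0,1.2],0.075],[[0.0647,-0.0603,0],[0,0,1.2],0.075],[[0.0647,-0.0603,0],[0,0,1.2],0.075],[[0.0647,-0.0603,0],[0,0,1.2],0.075],[[0.0647,-0.0603,0],[0,0,1.2],0.075],[[0.0647,-0.0603,0],[0,0,1.2],0.075]]'
python3 -m pendant '[[[0,0,0.03],[0,0,0.343],0.075],[[0,0,0.06],[0,0,0.343],0.075],[[0,0,0.08],[0,0,0.343],0.075],[[0,0,0.08],[0,0,0.343],0.075],[[0,0,0.08],[0,0,0.343],0.075],[[0,0,0.08],[0,0,0.343],0.075]]'
python3 -c "
from h import *
H=-1.5708
w=shot('wrist','w6.png')
plan2([(611,-241,45,H)])"
```

```text
time: 6.25
tool_pos: [610.9, -241.2, 370.4]
tcp_rot: [-3.141, -0.0, -1.234]
contact_force: [0.1, -0.7, 0.0]
grip_width: 75.3
time: 6.75
tool_pos: [611.3, -242.1, 292.0]
tcp_rot: [-3.139, -0.001, -1.569]
contact_force: [-0.2, -0.2, 0.2]
grip_width: 75.1
call
[[-0.0015, 0.0006, 0.0884],[-0.003, -0.002, 0.001] rows 3
```

```bash

python3 -m pendant '[[[0,0,0.03],[0,0,0],0.075],[[0,0,0.055],[0,0,0],0.075],[[0,0,0.075],[0,0,0],0.075],[[0,0,0.087],[0,0,0],0.075],[[0,0,0.087],[0,0,0],0.075],[[0,0,0.087],[0,0,0],0.04],[[0,0,0.087],[0,0,0],0.04],[[0,0,0.087],[0,0,0],0.04],[[0,0,0.087],[0,0,0],0.04],[[0,0,0.087],[0,0,0],0.04]]'
python3 -m pendant '[[[0,0,0],[0,0,0],0.04],[[0,0,0],[0,0,0],0.04],[[0,0,0],[0,0,0],0.04],[[0,0,0],[0,0,0],0.04],[[0,0,0],[0,0,0],0.04],[[0,0,0],[0,0,0],0.04],[[0,0,0],[0,0,0],0.04],[[0,0,0],[0,0,0],0.04]]'
python3 -m pendant '[[[0,0,0],[0,0,0],0.04],[[0,0,-0.02],[0,0,0],0.04],[[0,0,-0.05],[0,0,0],0.04],[[0,0,-0.08],[0,0,0],0.04],[[0,0,-0.095],[0,0,0],0.04],[[0,0,-0.095],[0,0,0],0.04],[[0,0,-0.095],[0,0,0],0.04]]'
```

```text
time: 7.63
tool_pos: [610.9, -242.7, 204.5]
tcp_rot: [-3.14, -0.001, -1.572]
contact_force: [0.6, 0.4, 3.2]
grip_width: 49.7
time: 8.3
tool_pos: [611.0, -242.8, 204.3]
tcp_rot: [-3.14, -0.001, -1.572]
contact_force: [0.2, -2.4, 6.2]
grip_width: 49.6
time: 8.88
tool_pos: [610.5, -242.4, 298.1]
tcp_rot: [-3.141, -0.0, -1.572]
contact_force: [-0.6, 0.5, -1.8]
grip_width: 49.9
```

Held properly now (49.9 mm, weight on the wrist). The first loss was a collision: I carried the jar below the settling bottle's top. I'll carry above it from here. Now to the flipping spot.

```bash

python3 -m pendant '[[[0.175,0.236,0],[0,0,-0.733],0.04],[[0.175,0.236,0],[0,0,-0.733],0.04],[[0.175,0.236,0],[0,0,-0.733],0.04],[[0.175,0.236,0],[0,0,-0.733],0.04],[[0.175,0.236,0],[0,0,-0.733],0.04],[[0.175,0.236,0],[0,0,-0.733],0.04],[[0.175,0.236,0],[0,0,-0.733],0.04],[[0.175,0.236,0],[0,0,-0.733],0.04],[[0.175,0.236,0],[0,0,-0.733],0.04],[[0.175,0.236,0],[0,0,-0.733],0.04]]'
python3 -m pendant '[[[0,0,0.04],[0,0,0],0.04],[[0,0,0.07],[0,0,0],0.04],[[0,0,0.085],[0,0,0],0.04],[[0,0,0.092],[0,0,0],0.04],[[0,0,0.092],[0,0,0],0.04],[[0,0,0.092],[0,0,0],0.04]]'
python3 -c "
from h import *
A=-.838;P=(375,-416)
plan2([(*P,46,A,0)],[(*P,46,A,-.2),(*P,46,A,-.4),(*P,46,A,-.6),(*P,46,A,-.785)],[(*P,95,A,-.785)],
[(*P,95,A,-.6),(*P,95,A,-.4),(*P,95,A,-.2),(*P,95,A,0)],[(*P,95,A,.2),(*P,95,A,.4),(*P,95,A,.6),(*P,95,A,.785)],[(*P,26,A,.785)],[(*P,29,A,.785)],[(*P,29,A,.6),(*P,29,A,.4),(*P,29,A,.2),(*P,29,A,0)],[(*P,29,A,-.2),(*P,29,A,-.4),(*P,29,A,-.6),(*P,29,A,-.785)])"
```

```text
time: 9.72
tool_pos: [373.7, -417.1, 296.5]
tcp_rot: [-3.141, 0.003, -0.842]
contact_force: [0.3, -0.1, -1.8]
grip_width: 49.7
time: 10.22
tool_pos: [375.4, -416.4, 206.0]
tcp_rot: [-3.141, 0.0, -0.838]
contact_force: [0.3, -0.2, -0.9]
grip_width: 49.9
call
[[-0.0005, 0.0001, 0.001],[-0.0, 0.0, 0.0] rows 1
call
[[0.0316, 0.0, 0.0032],[-0.0, -0.2, -0.0] rows 2
[[0.0619, -0.0, 0.0126],[0.0, -0.4, -0.0] rows 2
[[0.0898, -0.0, 0.0278],[0.0, -0.6, -0.0] rows 2
[[0.1124, -0.0, 0.0465],[0.0, -0.785, -0.0] rows 2
call
[[-0.0346, 0.0, -0.0347],[0.0, 0.0, 0.0] rows 2
call
[[-0.0292, 0.0, 0.0027],[-0.0, 0.185, 0.0] rows 2
[[-0.0597, 0.0, 0.0116],[-0.0, 0.385, 0.0] rows 2
[[-0.0878, 0.0, 0.0264],[0.0, 0.585, 0.0] rows 2
[[-0.1124, 0.0, 0.0465],[0.0, 0.785, 0.0] rows 2
call
[[-0.0316, -0.0, 0.0032],[-0.0, 0.2, 0.0] rows 2
[[-0.0619, -0.0, 0.0126],[0.0, 0.4, 0.0] rows 2
[[-0.0898, -0.0, 0.0278],[0.0, 0.6, -0.0] rows 2
[[-0.1124, -0.0, 0.0465],[0.0, 0.785, -0.0] rows 2
call
[[-0.0488, -0.0, 0.0488],[0.0, 0.0, 0.0] rows 2
call
[[0.0021, 0.0, -0.0021],[0.0, 0.0, 0.0] rows 1
call
[[0.0292, -0.0, 0.0027],[-0.0, -0.185, -0.0] rows 2
[[0.0597, -0.0, 0.0116],[-0.0, -0.385, -0.0] rows 2
[[0.0878, -0.0, 0.0264],[0.0, -0.585, -0.0] rows 2
[[0.1124, 0.0, 0.0465],[0.0, -0.785, 0.0] rows 2
call
[[0.0316, 0.0, 0.0032],[-0.0, -0.2, -0.0] rows 2
[[0.0619, -0.0, 0.0126],[0.0, -0.4, -0.0] rows 2
[[0.0898, -0.0, 0.0278],[0.0, -0.6, -0.0] rows 2
[[0.1124, -0.0, 0.0465],[0.0, -0.785, -0.0] rows 2
```

```bash

python3 -m pendant '[[[0,0,0.0015],[0,0,0],0.04],[[0,0,0.0015],[0,0,0],0.066],[[0,0,0.0015],[0,0,0],0.066],[[0,0,0.0015],[0,0,0],0.066],[[0,0,0.0015],[0,0,0],0.066],[[0,0,0.0015],[0,0,0],0.066],[[0,0,0.0015],[0,0,0],0.066]]'
python3 -m pendant '[[[0.0316,0,0.0032],[0,-0.2,0],0.066],[[0.0316,0,0.0032],[0,-0.2,0],0.066],[[0.0619,0,0.0126],[0,-0.4,0],0.066],[[0.0619,0,0.0126],[0,-0.4,0],0.066],[[0.0898,0,0.0278],[0,-0.6,0],0.066],[[0.0898,0,0.0278],[0,-0.6,0],0.066],[[0.1124,0,0.0465],[0,-0.785,0],0.066],[[0.1124,0,0.0465],[0,-0.785,0],0.066],[[0.1124,0,0.0465],[0,-0.785,0],0.066],[[0.1124,0,0.0465],[0,-0.785,0],0.066]]'
python3 -c "
from h import *
o=get_obs();r=Ro.from_euler('xyz',o['tcp_rot']);print(np.array(o['tool_pos'])+r.apply([0,0,159]),r.apply([0,0,1]),o['joint_positions'],o['grip_width'])"
```

```text
time: 10.8
tool_pos: [374.3, -417.2, 204.9]
tcp_rot: [3.142, -0.0, -0.84]
contact_force: [0.2, -0.4, 0.3]
grip_width: 65.9
time: 11.63
tool_pos: [449.4, -500.8, 157.2]
tcp_rot: [-3.141, 0.784, -0.839]
contact_force: [0.6, -0.9, 0.2]
grip_width: 65.8
[ 374.4192836  -417.23972056   44.61237121] [-0.47164955  0.52565861 -0.7079758 ] [-0.93860102  1.07775015  0.94041165 -0.07401598  1.90429109  1.4761553 ] 65.78408268585106
```

Inward tilt reached with no contact. Next: close, lift, rotate 90° and lay the jar down.

```bash

python3 -m pendant '[[[0,0,0],[0,0,0],0.04],[[0,0,0],[0,0,0],0.04],[[0,0,0],[0,0,0],0.04],[[0,0,0],[0,0,0],0.04],[[0,0,0],[0,0,0],0.04],[[0,0,0],[0,0,0],0.04],[[-0.015,0,-0.015],[0,0,0],0.04],[[-0.0346,0,-0.0347],[0,0,0],0.04],[[-0.0346,0,-0.0347],[0,0,0],0.04],[[-0.0346,0,-0.0347],[0,0,0],0.04]]'
python3 -m pendant '[[[-0.0292,0,0.0027],[0,0.185,0],0.04],[[-0.0292,0,0.0027],[0,0.185,0],0.04],[[-0.0597,0,0.0116],[0,0.385,0],0.04],[[-0.0597,0,0.0116],[0,0.385,0],0.04],[[-0.0878,0,0.0264],[0,0.585,0],0.04],[[-0.0878,0,0.0264],[0,0.585,0],0.04],[[-0.1124,0,0.0465],[0,0.785,0],0.04],[[-0.1124,0,0.0465],[0,0.785,0],0.04],[[-0.1124,0,0.0465],[0,0.785,0],0.04]]'
python3 -m pendant '[[[-0.0316,0,0.0032],[0,0.2,0],0.04],[[-0.0316,0,0.0032],[0,0.2,0],0.04],[[-0.0619,0,0.0126],[0,0.4,0],0.04],[[-0.0619,0,0.0126],[0,0.4,0],0.04],[[-0.0898,0,0.0278],[0,0.6,0],0.04],[[-0.0898,0,0.0278],[0,0.6,0],0.04],[[-0.1124,0,0.0465],[0,0.785,0],0.04],[[-0.1124,0,0.0465],[0,0.785,0],0.04],[[-0.1124,0,0.0465],[0,0.785,0],0.04],[[-0.1124,0,0.0465],[0,0.785,0],0.04]]'
python3 -c "
from h import *
o=get_obs();r=Ro.from_euler('xyz',o['tcp_rot']);print(np.array(o['tool_pos'])+r.apply([0,0,159]),r.apply([0,0,1]),o['joint_positions'],o['grip_width'])"
```

```text
time: 12.47
tool_pos: [449.6, -501.1, 209.2]
tcp_rot: [3.141, 0.78, -0.84]
contact_force: [-0.6, -0.4, -2.1]
grip_width: 50.0
time: 13.22
tool_pos: [373.0, -415.2, 253.0]
tcp_rot: [-3.141, 0.0, -0.84]
contact_force: [0.6, -0.1, -1.1]
grip_width: 49.7
time: 14.05
tool_pos: [315.2, -351.5, 231.9]
tcp_rot: [-2.997, -0.57, -0.834]
contact_force: [1.2, -0.0, -1.2]
grip_width: 49.4
[ 389.19849227 -399.0076591    99.42234251] [ 0.46555144 -0.29882631 -0.83304543] [-1.08482318  0.42291473  2.09848768  1.24410885  0.29137693  0.12072326] 49.44994786363144
```

The arm is at its wrist limit (q5 0.29) and its wrist is swinging over (q4 1.24). I'll repeat the target to see whether it gets through.

```bash
cat > st.py <<'E'
from h import *
o=get_obs();r=Ro.from_euler('xyz',o['tcp_rot']);print('grasp',np.round(np.array(o['tool_pos'])+r.apply([0,0,159]),1),'z',np.round(r.apply([0,0,1]),3),'x',np.round(r.apply([1,0,0]),3),'q',np.round(o['joint_positions'],2),'w',round(o['grip_width'],1),'F',np.round(o['contact_force'],1),'t',o['time'])
E
python3 -m pendant '[[[0,0,0],[0,0,0],0.04],[[0,0,0],[0,0,0],0.04],[[0,0,0],[0,0,0],0.04],[[0,0,0],[0,0,0],0.04]]' >/dev/null; python3 st.py
python3 -m pendant '[[[0,0,0],[0,0,0],0.04],[[0,0,0],[0,0,0],0.04],[[0,0,0],[0,0,0],0.04],[[0,0,0],[0,0,0],0.04]]' >/dev/null; python3 st.py
```

```text
grasp [ 388.5 -399.2  100.1] z [ 0.463 -0.3   -0.834] x [ 0.567 -0.623  0.539] q [-1.08  0.42  2.1   1.23  0.29  0.13] w 49.8 F [-0.5  0.1 -1.2] t 14.3833
grasp [ 388.1 -398.6   99.9] z [ 0.463 -0.3   -0.834] x [ 0.566 -0.624  0.539] q [-1.08  0.42  2.1   1.24  0.29  0.13] w 49.0 F [ 0.3 -0.6 -2. ] t 14.7167
```

```bash
python3 -c "
from h import *
plan2([(375,-416,100,-.838,.785)])"
```

```text
call
[[-0.0306, -0.0008, 0.0044],[-0.143, 0.216, -0.012] rows 3
```

```bash

python3 -m pendant '[[[-0.0306,-0.0008,0.0044],[-0.143,0.216,-0.012],0.04],[[-0.0306,-0.0008,0.0044],[-0.143,0.216,-0.012],0.04],[[-0.0306,-0.0008,0.0044],[-0.143,0.216,-0.012],0.04],[[-0.0306,-0.0008,0.0044],[-0.143,0.216,-0.012],0.04],[[-0.0306,-0.0008,0.0044],[-0.143,0.216,-0.012],0.04],[[-0.0306,-0.0008,0.0044],[-0.143,0.216,-0.012],0.04],[[-0.0306,-0.0008,0.0044],[-0.143,0.216,-0.012],0.04],[[-0.0306,-0.0008,0.0044],[-0.143,0.216,-0.012],0.04],[[-0.0306,-0.0008,0.0044],[-0.143,0.216,-0.012],0.04],[[-0.0306,-0.0008,0.0044],[-0.143,0.216,-0.012],0.04]]'; python3 st.py;  python3 -c "
from h import *
plan2([(375,-416,100,-.838,.785)],[(375,-416,26,-.838,.785)])"
```

```text
time: 15.55
tool_pos: [299.9, -332.2, 212.2]
tcp_rot: [-3.139, -0.784, -0.839]
contact_force: [0.0, 0.1, -1.7]
grip_width: 49.4
grasp [ 375.2 -415.4   99.6] z [ 0.474 -0.523 -0.708] x [ 0.473 -0.527  0.706] q [-1.06  0.46  2.25  2.7   0.38 -1.32] w 49.4 F [ 0.   0.1 -1.7] t 15.55
call
[[0.0003, 0.0003, -0.0001],[-0.002, 0.001, -0.0] rows 1
call
[[-0.0523, -0.0, 0.0523],[0.0, 0.0, 0.0] rows 2
```

It passed through the flip, and the tilt is exact. Lay it down.

```bash

python3 -m pendant '[[[-0.02,0,0.02],[0,0,0],0.04],[[-0.035,0,0.035],[0,0,0],0.04],[[-0.045,0,0.045],[0,0,0],0.04],[[-0.05,0,0.05],[0,0,0],0.04],[[-0.051,0,0.051],[0,0,0],0.04],[[-0.051,0,0.051],[0,0,0],0.04]]'; python3 st.py; python3 - <<'E'
from h import *
s=shot('scene')
cv2.imwrite('pics/v6.png',cv2.resize(s['color'][140:340,0:270,::-1],None,fx=2.5,fy=2.5,interpolation=cv2.INTER_CUBIC))
E
```

```text
time: 16.05
tool_pos: [300.0, -332.6, 140.2]
tcp_rot: [-3.139, -0.785, -0.838]
contact_force: [0.5, 0.4, -0.4]
grip_width: 49.1
grasp [ 375.4 -415.9   27.7] z [ 0.474 -0.524 -0.707] x [ 0.473 -0.526  0.707] q [-1.06  0.67  2.28  2.86  0.6  -1.49] w 49.1 F [ 0.5  0.4 -0.4] t 16.05
```

View pics/v6.png

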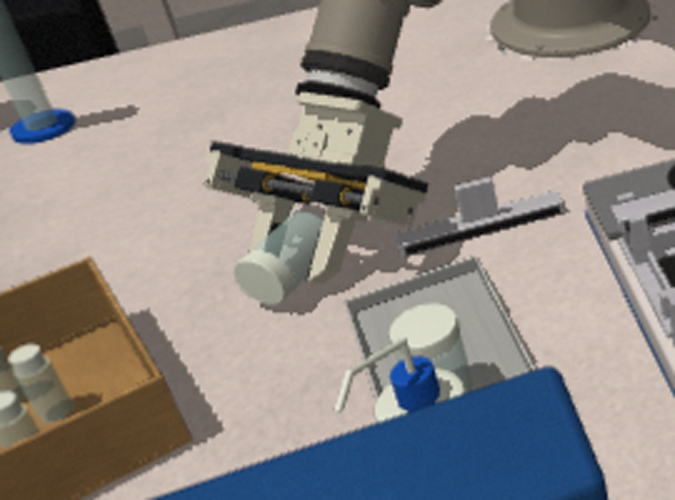

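The jar is lying with its lid outward, in the fingers at v6 (285,255). Next: release, retract, swing to the inward tilt, regrasp and rotate again.

```bash

python3 -m pendant '[[[0,0,0.001],[0,0,0],0.06],[[0,0,0.001],[0,0,0],0.068],[[0,0,0.001],[0,0,0],0.068],[[0,0,0.001],[0,0,0],0.068],[[0,0,0.001],[0,0,0],0.068],[[0,0,-0.03],[0,0,0],0.068],[[0,0,-0.07],[0,0,0],0.068],[[0,0,-0.11],[0,0,0],0.068],[[0,0,-0.13],[0,0,0],0.068],[[0,0,-0.13],[0,0,0],0.068]]';python3 st.py
python3 -c "
from h import *
A=-.838;P=np.array([375.4,-415.9]);u=np.array([np.cos(A),np.sin(A)])
plan2([(*P,130,A,.3),(*P,130,A,0)],[(*(P+u*70),100,A,-.4),(*(P+u*70),100,A,-.785)],[(*P,29,A,-.785)])"
```

```text
time: 16.93
tool_pos: [236.9, -262.0, 234.1]
tcp_rot: [3.141, -0.787, -0.837]
contact_force: [0.4, -1.1, -0.2]
grip_width: 68.2
grasp [ 312.2 -345.8  121.8] z [ 0.474 -0.527 -0.706] x [ 0.473 -0.524  0.708] q [-1.14  0.31  2.48  2.65  0.46 -1.34] w 68.2 F [ 0.4 -1.1 -0.2] t 16.9333
call
[[0.1468, 0.0001, 0.0796],[0.0, -0.487, 0.001] rows 5
[[0.185, 0.0001, 0.1078],[0.001, -0.787, 0.0] rows 3
call
[[0.1319, -0.0, 0.0426],[0.0, -0.4, -0.0] rows 4
[[0.1824, -0.0, 0.0765],[0.0, -0.785, -0.0] rows 4
call
[[0.0007, 0.0, 0.0997],[0.0, 0.0, 0.0] rows 3
```

```bash

python3 -m pendant '[[[0.185,0,0.1078],[0,-0.787,0],0.068],[[0.185,0,0.1078],[0,-0.787,0],0.068],[[0.185,0,0.1078],[0,-0.787,0],0.068],[[0.185,0,0.1078],[0,-0.787,0],0.068],[[0.185,0,0.1078],[0,-0.787,0],0.068],[[0.185,0,0.1078],[0,-0.787,0],0.068],[[0.185,0,0.1078],[0,-0.787,0],0.068],[[0.185,0,0.1078],[0,-0.787,0],0.068],[[0.185,0,0.1078],[0,-0.787,0],0.068],[[0.185,0,0.1078],[0,-0.787,0],0.068]]';python3 st.py
python3 -c "
from h import *
A=-.838;P=np.array([375.4,-415.9]);u=np.array([np.cos(A),np.sin(A)])
plan2([(*P,130,A,0)],[(*P,90,A,0)])
w=shot('wrist','w7.png')
print(proj(w,[[*P,27],[*(P+u*45),25],[*(P-u*31),25]]))"
```

```text
time: 17.77
tool_pos: [314.3, -340.5, 242.9]
tcp_rot: [-2.966, -0.486, -0.826]
contact_force: [0.2, -0.1, -0.2]
grip_width: 67.9
grasp [ 384.3 -375.5  104.5] z [ 0.44  -0.22  -0.871] x [ 0.6   -0.65   0.467] q [-1.08  0.39  2.08  0.9   0.37  0.48] w 67.9 F [ 0.2 -0.1 -0.2] t 17.7667
call
[[0.1071, 0.0069, 0.0034],[-0.175, -0.484, 0.055] rows 5
call
[[0.0, -0.0, 0.04],[0.0, 0.0, 0.0] rows 1
[[388.11328874 243.53830817]
 [391.55432215 178.50771042]
 [385.21803154 291.4964321 ]]
```

```bash

python3 -m pendant '[[[0.1071,0.0069,0.0034],[-0.175,-0.484,0.055],0.068],[[0.1071,0.0069,0.0034],[-0.175,-0.484,0.055],0.068],[[0.1071,0.0069,0.0034],[-0.175,-0.484,0.055],0.068],[[0.1071,0.0069,0.0034],[-0.175,-0.484,0.055],0.068],[[0.1071,0.0069,0.0034],[-0.175,-0.484,0.055],0.068],[[0.1071,0.0069,0.0034],[-0.175,-0.484,0.055],0.068],[[0.1071,0.0069,0.0034],[-0.175,-0.484,0.055],0.068],[[0.1071,0.0069,0.0034],[-0.175,-0.484,0.055],0.068]]';python3 st.py
python3 - <<'E'
from h import *
A=-.838;P=np.array([375.4,-415.9]);u=np.array([np.cos(A),np.sin(A)])
w=shot('wrist')
cv2.imwrite('pics/v7.png',w['color'][:,120:520,::-1])
print(proj(w,[[*P,25],[*(P+u*45),25],[*(P-u*31),25]])-[120,0])
plan2([(*(P+u*70),100,A,-.4),(*(P+u*70),100,A,-.785)],[(*P,29,A,-.785)])
E
```

```text
time: 18.48
tool_pos: [375.4, -414.9, 288.5]
tcp_rot: [-3.138, -0.003, -0.836]
contact_force: [-0.8, -0.1, -0.1]
grip_width: 68.0
grasp [ 376.1 -414.9  129.5] z [ 0.005  0.    -1.   ] x [ 0.671 -0.742  0.003] q [-0.97  0.52  1.59  0.    1.03  1.43] w 68.0 F [-0.8 -0.1 -0.1] t 18.4833
[[199.19814141 208.15751155]
 [199.37594044 146.72744685]
 [199.08407289 247.08884571]]
call
[[0.1329, 0.0008, 0.0427],[-0.003, -0.404, 0.002] rows 4
[[0.1833, 0.001, 0.0768],[-0.003, -0.789, 0.003] rows 4
call
[[0.0007, 0.0, 0.0997],[0.0, 0.0, 0.0] rows 3
```

View pics/v7.png

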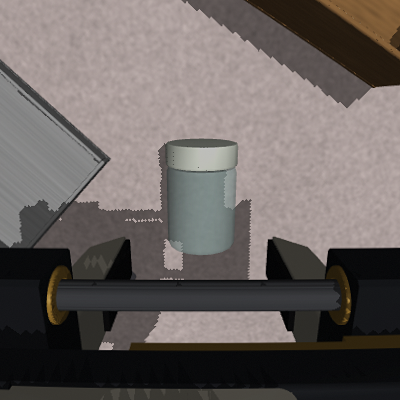

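The jar lies exactly as predicted (200,200), with its lid outward. Regrasp it with the inward tilt.

```bash

python3 -m pendant '[[[0.1329,0.0008,0.0427],[0,-0.404,0],0.068],[[0.1329,0.0008,0.0427],[0,-0.404,0],0.068],[[0.1329,0.0008,0.0427],[0,-0.404,0],0.068],[[0.1329,0.0008,0.0427],[0,-0.404,0],0.068],[[0.1833,0.001,0.0768],[0,-0.789,0],0.068],[[0.1833,0.001,0.0768],[0,-0.789,0],0.068],[[0.1833,0.001,0.0768],[0,-0.789,0],0.068],[[0.1833,0.001,0.0768],[0,-0.789,0],0.068],[[0.1833,0.001,0.0768],[0,-0.789,0],0.068],[[0.1833,0.001,0.0768],[0,-0.789,0],0.068]]'>/dev/null;python3 st.py
python3 -m pendant '[[[0,0,0.03],[0,0,0],0.068],[[0,0,0.06],[0,0,0],0.068],[[0,0,0.085],[0,0,0],0.068],[[0,0,0.0995],[0,0,0],0.068],[[0,0,0.0995],[0,0,0],0.068],[[0,0,0.0995],[0,0,0],0.068]]'>/dev/null;python3 st.py
python3 -m pendant '[[[0,0,0],[0,0,0],0.04],[[0,0,0],[0,0,0],0.04],[[0,0,0],[0,0,0],0.04],[[0,0,0],[0,0,0],0.04],[[0,0,0],[0,0,0],0.04],[[0,0,0],[0,0,0],0.04],[[0,0,0],[0,0,0],0.04],[[0,0,0],[0,0,0],0.04]]'>/dev/null;python3 st.py
python3 -c "
from h import *
A=-.838;P=(375,-416)
plan2([(*P,100,A,-.785)],[(*P,100,A,-.6),(*P,100,A,-.4),(*P,100,A,-.2),(*P,100,A,0)],[(*P,100,A,.2),(*P,100,A,.4),(*P,100,A,.6),(*P,100,A,.785)])"
```

```text
grasp [ 421.4 -469.1   99.9] z [-0.47   0.527 -0.708] x [ 0.475 -0.525 -0.706] q [-0.93  1.19  0.53 -0.08  2.21  1.46] w 67.9 F [-0.4  1.  -0.1] t 19.3667
grasp [ 374.4 -417.    32.3] z [-0.471  0.525 -0.709] x [ 0.474 -0.527 -0.705] q [-0.94  1.09  0.94 -0.07  1.88  1.48] w 68.0 F [ 0.6 -1.4 -0.2] t 19.8667
grasp [ 374.5 -417.4   31.6] z [-0.472  0.524 -0.708] x [ 0.472 -0.528 -0.706] q [-0.94  1.09  0.94 -0.07  1.89  1.48] w 49.3 F [ 5.1 -3.5  5.4] t 20.5333
call
[[-0.0485, -0.0011, -0.0479],[0.0, -0.002, -0.002] rows 2
call
[[-0.0292, 0.0, 0.0027],[-0.0, 0.185, 0.0] rows 2
[[-0.0597, 0.0, 0.0116],[-0.0, 0.385, 0.0] rows 2
[[-0.0878, 0.0, 0.0264],[0.0, 0.585, 0.0] rows 2
[[-0.1124, 0.0, 0.0465],[0.0, 0.785, 0.0] rows 2
call
[[-0.0316, -0.0, 0.0032],[-0.0, 0.2, 0.0] rows 2
[[-0.0619, -0.0, 0.0126],[0.0, 0.4, 0.0] rows 2
[[-0.0898, -0.0, 0.0278],[0.0, 0.6, -0.0] rows 2
[[-0.1124, -0.0, 0.0465],[0.0, 0.785, -0.0] rows 2
```

```bash

python3 -m pendant '[[[-0.015,0,-0.015],[0,0,0],0.04],[[-0.035,0,-0.035],[0,0,0],0.04],[[-0.0485,0,-0.0485],[0,0,0],0.04],[[-0.0485,0,-0.0485],[0,0,0],0.04],[[-0.0485,0,-0.0485],[0,0,0],0.04]]'>/dev/null;python3 st.py
python3 -m pendant '[[[-0.0292,0,0.0027],[0,0.185,0],0.04],[[-0.0292,0,0.0027],[0,0.185,0],0.04],[[-0.0597,0,0.0116],[0,0.385,0],0.04],[[-0.0597,0,0.0116],[0,0.385,0],0.04],[[-0.0878,0,0.0264],[0,0.585,0],0.04],[[-0.0878,0,0.0264],[0,0.585,0],0.04],[[-0.1124,0,0.0465],[0,0.785,0],0.04],[[-0.1124,0,0.0465],[0,0.785,0],0.04],[[-0.1124,0,0.0465],[0,0.785,0],0.04]]'>/dev/null;python3 st.py
python3 -m pendant '[[[-0.0316,0,0.0032],[0,0.2,0],0.04],[[-0.0316,0,0.0032],[0,0.2,0],0.04],[[-0.0619,0,0.0126],[0,0.4,0],0.04],[[-0.0619,0,0.0126],[0,0.4,0],0.04],[[-0.0898,0,0.0278],[0,0.6,0],0.04],[[-0.0898,0,0.0278],[0,0.6,0],0.04],[[-0.1124,0,0.0465],[0,0.785,0],0.04],[[-0.1124,0,0.0465],[0,0.785,0],0.04],[[-0.1124,0,0.0465],[0,0.785,0],0.04],[[-0.1124,0,0.0465],[0,0.785,0],0.04]]'>/dev/null;python3 st.py
python3 -c "
from h import *
plan2([(375,-416,100,-.838,.785)])"
```

```text
grasp [ 374.2 -417.    99.6] z [-0.473  0.525 -0.708] x [ 0.472 -0.528 -0.706] q [-0.94  1.01  0.92 -0.08  1.99  1.47] w 49.2 F [ 0.5  0.2 -2.7] t 20.95
grasp [ 372.4 -414.4   97.9] z [-0.003  0.002 -1.   ] x [ 0.668 -0.744 -0.003] q [-0.98  0.56  1.62 -0.    0.96  1.44] w 49.6 F [ 0.3  0.1 -1.9] t 21.7
grasp [ 388.6 -398.6  103.5] z [ 0.467 -0.303 -0.831] x [ 0.565 -0.621  0.543] q [-1.09  0.41  2.1   1.23  0.29  0.13] w 49.0 F [ 1.3 -0.5 -0.7] t 22.5333
call
[[-0.032, -0.0004, 0.007],[-0.145, 0.21, -0.011] rows 3
```

```bash

python3 -m pendant '[[[-0.032,0,0.007],[-0.145,0.21,-0.011],0.04],[[-0.032,0,0.007],[-0.145,0.21,-0.011],0.04],[[-0.032,0,0.007],[-0.145,0.21,-0.011],0.04],[[-0.032,0,0.007],[-0.145,0.21,-0.011],0.04],[[-0.032,0,0.007],[-0.145,0.21,-0.011],0.04],[[-0.032,0,0.007],[-0.145,0.21,-0.011],0.04],[[-0.032,0,0.007],[-0.145,0.21,-0.011],0.04],[[-0.032,0,0.007],[-0.145,0.21,-0.011],0.04],[[-0.032,0,0.007],[-0.145,0.21,-0.011],0.04],[[-0.032,0,0.007],[-0.145,0.21,-0.011],0.04]]'>/dev/null;python3 st.py
python3 -m pendant '[[[-0.02,0,0.02],[0,0,0],0.04],[[-0.035,0,0.035],[0,0,0],0.04],[[-0.0435,0,0.0435],[0,0,0],0.04],[[-0.0435,0,0.0435],[0,0,0],0.04]]'>/dev/null;python3 st.py
```

```text
grasp [ 374.3 -416.8  100.1] z [ 0.47  -0.528 -0.707] x [ 0.474 -0.525  0.707] q [-1.06  0.46  2.25  2.72  0.38 -1.33] w 49.6 F [ 0.4 -0.2 -1.8] t 23.3667
grasp [ 373.6 -416.    36.4] z [ 0.47  -0.525 -0.71 ] x [ 0.475 -0.528  0.704] q [-1.06  0.64  2.28  2.85  0.57 -1.48] w 49.5 F [ 0.9  1.2 -2.8] t 23.7
```

Lower a few more mm, watching the force.

```bash

python3 -m pendant '[[[-0.0015,0,0.0015],[0,0,0],0.04],[[-0.0015,0,0.0015],[0,0,0],0.04],[[-0.0015,0,0.0015],[0,0,0],0.04]]'>/dev/null;python3 st.py
python3 -m pendant '[[[-0.001,0,0.001],[0,0,0],0.04],[[-0.001,0,0.001],[0,0,0],0.04],[[-0.001,0,0.001],[0,0,0],0.04]]'>/dev/null;python3 st.py
python3 - <<'E'
from h import *
s=shot('scene')
cv2.imwrite('pics/v8.png',cv2.resize(s['color'][180:280,60:200,::-1],None,fx=4,fy=4,interpolation=cv2.INTER_CUBIC))
E
```

```text
grasp [ 373.9 -416.9   38.3] z [ 0.471 -0.529 -0.706] x [ 0.474 -0.524  0.708] q [-1.06  0.64  2.28  2.86  0.57 -1.49] w 49.5 F [-1.2 -0.5 -1.2] t 23.95
grasp [ 373.6 -416.4   36.6] z [ 0.471 -0.528 -0.707] x [ 0.474 -0.524  0.708] q [-1.06  0.64  2.28  2.86  0.57 -1.49] w 49.4 F [ 0.2  0.3 -1.7] t 24.2
```

View pics/v8.png

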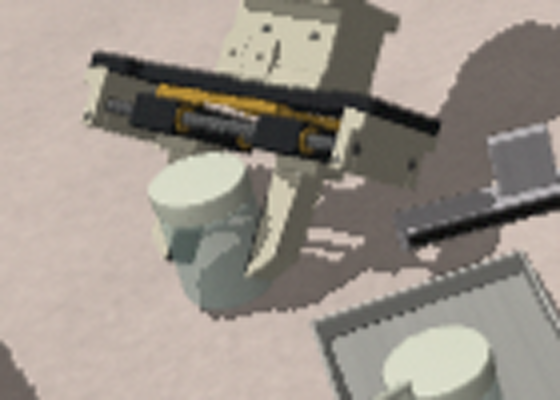

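The jar is near upright with its lid up, leaning slightly outward, and still hanging. Lower to contact and release, and it will right itself.

```bash

python3 -m pendant '[[[-0.002,0,0.002],[0,0,0],0.04],[[-0.002,0,0.002],[0,0,0],0.04],[[-0.002,0,0.002],[0,0,0],0.04]]'>/dev/null;python3 st.py
python3 -m pendant '[[[-0.0015,0,0.0015],[0,0,0],0.04],[[-0.0015,0,0.0015],[0,0,0],0.04],[[-0.0015,0,0.0015],[0,0,0],0.04]]'>/dev/null;python3 st.py
python3 -m pendant '[[[-0.0015,0,0.0015],[0,0,0],0.04],[[-0.0015,0,0.0015],[0,0,0],0.04],[[-0.0015,0,0.0015],[0,0,0],0.04]]'>/dev/null;python3 st.py
```

```text
grasp [ 373.4 -416.2   33. ] z [ 0.47  -0.528 -0.708] x [ 0.474 -0.525  0.707] q [-1.06  0.65  2.28  2.86  0.58 -1.5 ] w 49.7 F [-0.2 -0.  -1.6] t 24.5
grasp [ 373.4 -416.2   30.9] z [ 0.47  -0.528 -0.708] x [ 0.474 -0.525  0.707] q [-1.06  0.66  2.28  2.87  0.59 -1.5 ] w 49.8 F [-0.1 -0.9 -1.4] t 24.75
grasp [ 373.6 -416.5   29.4] z [ 0.471 -0.529 -0.706] x [ 0.474 -0.524  0.708] q [-1.06  0.66  2.28  2.87  0.6  -1.5 ] w 49.9 F [-1.9  0.3  3.5] t 25.0
```

```bash

python3 -m pendant '[[[0,0,0],[0,0,0],0.06],[[0,0,0],[0,0,0],0.07],[[0,0,0],[0,0,0],0.075],[[0,0,0],[0,0,0],0.075],[[0,0,0],[0,0,0],0.075],[[0,0,-0.03],[0,0,0],0.075],[[0,0,-0.07],[0,0,0],0.075],[[0,0,-0.11],[0,0,0],0.075],[[0,0,-0.15],[0,0,0],0.075],[[0,0,-0.15],[0,0,0],0.075]]'>/dev/null;python3 st.py
python3 -c "
from h import *
plan2([(315,-349,170,-.838,0)])"
```

```text
grasp [ 301.2 -334.2  140.2] z [ 0.472 -0.533 -0.702] x [ 0.473 -0.519  0.712] q [-1.16  0.23  2.5   2.56  0.41 -1.27] w 75.5 F [-0.6  0.3 -0.1] t 25.8333
call
[[0.1486, 0.001, 0.0408],[0.007, -0.792, 0.002] rows 7
```

```bash

python3 -m pendant '[[[0.1486,0,0.0408],[0,-0.792,0],0.08],[[0.1486,0,0.0408],[0,-0.792,0],0.08],[[0.1486,0,0.0408],[0,-0.792,0],0.08],[[0.1486,0,0.0408],[0,-0.792,0],0.08],[[0.1486,0,0.0408],[0,-0.792,0],0.08],[[0.1486,0,0.0408],[0,-0.792,0],0.08],[[0.1486,0,0.0408],[0,-0.792,0],0.08],[[0.1486,0,0.0408],[0,-0.792,0],0.08],[[0.1486,0,0.0408],[0,-0.792,0],0.08],[[0.1486,0,0.0408],[0,-0.792,0],0.08]]'>/dev/null;python3 st.py
python3 -c "
from h import *
plan2([(315,-349,170,-.838,0)])"
```

```text
grasp [ 368.6 -350.1  156.1] z [ 0.465 -0.242 -0.851] x [ 0.588 -0.634  0.502] q [-1.09  0.24  2.13  0.81  0.43  0.56] w 80.1 F [ 0.7  0.1 -0.1] t 26.6667
call
[[0.0546, 0.0082, -0.0134],[-0.177, -0.523, 0.062] rows 5
```

```bash

python3 -m pendant '[[[0.0546,0.0082,-0.0134],[-0.177,-0.523,0.062],0.08],[[0.0546,0.0082,-0.0134],[-0.177,-0.523,0.062],0.08],[[0.0546,0.0082,-0.0134],[-0.177,-0.523,0.062],0.08],[[0.0546,0.0082,-0.0134],[-0.177,-0.523,0.062],0.08],[[0.0546,0.0082,-0.0134],[-0.177,-0.523,0.062],0.08],[[0.0546,0.0082,-0.0134],[-0.177,-0.523,0.062],0.08],[[0.0546,0.0082,-0.0134],[-0.177,-0.523,0.062],0.08],[[0.0546,0.0082,-0.0134],[-0.177,-0.523,0.062],0.08]]'>/dev/null;python3 st.py
python3 - <<'E'
from h import *
w=shot('wrist','w9.png'); im=w['color']; 
# bright low-saturation lid
hsv=cv2.cvtColor(im,cv2.COLOR_RGB2HSV)
m=((hsv[...,1]<28)&(hsv[...,2]>195)).astype(np.uint8); m[260:]=0
m=cv2.morphologyEx(m,cv2.MORPH_OPEN,np.ones((5,5)))
n,l,s,c=cv2.connectedComponentsWithStats(m)
for i in range(1,n):
    if s[i,4]>500: print(s[i],c[i],ray(w,[c[i]],76))
print(proj(w,[[374,-416,76],[374,-416,0]]))
E
```

```text
grasp [ 316.  -349.3  169.9] z [ 0.005 -0.003 -1.   ] x [ 0.669 -0.743  0.005] q [-1.    0.32  1.78  0.    1.03  1.41] w 79.6 F [ 0.2  0.1 -0.1] t 27.3333
[[319.52602569  81.60988504]
 [319.46314185  86.84306561]]
```

```bash
python3 - <<'E'
import cv2,numpy as np
w=cv2.imread('pics/w9.png'); cv2.imwrite('pics/v9.png',w[0:260,120:520])
E
```

```text
(no output)
```

View pics/v9.png

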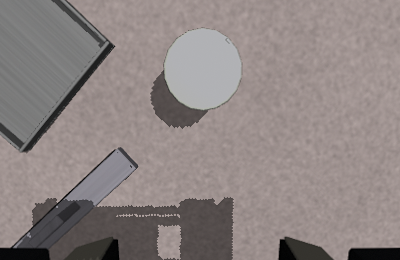

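```bash
python3 - <<'E'
from h import *
w=shot('wrist'); p=ray(w,[(323,69),(283.5,69),(362,69)],76); print(p); x,y=p[0][:2]
plan2([(x,y,170,-.838)],[(x,y,46,-.838)],[(x,y,120,-.838)],[(502,-331,120,-.03)],[(502,-331,49.5,-.03)])
E
```

```text
[[ 377.25126754 -423.15457582   76.        ]
 [ 395.92979762 -406.40656922   76.        ]
 [ 358.88169353 -439.76636324   76.        ]]
call
[[0.0972, 0.0033, 0.0008],[-0.002, -0.006, -0.0] rows 3
call
[[0.0, -0.0, 0.124],[0.0, 0.0, 0.0] rows 3
call
[[0.0, 0.0, -0.074],[0.0, 0.0, 0.0] rows 2
call
[[0.015, -0.1544, -0.0],[0.0, 0.0, -0.808] rows 7
call
[[-0.0, -0.0, 0.0705],[0.0, 0.0, 0.0] rows 2
```

```bash

python3 -m pendant '[[[0.0972,0.0033,0],[0,0,0],0.08],[[0.0972,0.0033,0],[0,0,0],0.08],[[0.0972,0.0033,0.03],[0,0,0],0.08],[[0.0972,0.0033,0.07],[0,0,0],0.08],[[0.0972,0.0033,0.1],[0,0,0],0.08],[[0.0972,0.0033,0.124],[0,0,0],0.08],[[0.0972,0.0033,0.124],[0,0,0],0.08],[[0.0972,0.0033,0.124],[0,0,0],0.08]]'>/dev/null;python3 st.py
python3 -m pendant '[[[0,0,0],[0,0,0],0.04],[[0,0,0],[0,0,0],0.04],[[0,0,0],[0,0,0],0.04],[[0,0,0],[0,0,0],0.04],[[0,0,0],[0,0,0],0.04],[[0,0,0],[0,0,0],0.04],[[0,0,0],[0,0,0],0.04],[[0,0,0],[0,0,0],0.04]]'>/dev/null;python3 st.py
python3 -m pendant '[[[0,0,-0.02],[0,0,0],0.04],[[0,0,-0.05],[0,0,0],0.04],[[0,0,-0.074],[0,0,0],0.04],[[0,0,-0.074],[0,0,0],0.04],[[0,0,-0.074],[0,0,0],0.04]]'>/dev/null;python3 st.py
python3 -m pendant '[[[0.015,-0.1544,0],[0,0,-0.808],0.04],[[0.015,-0.1544,0],[0,0,-0.808],0.04],[[0.015,-0.1544,0],[0,0,-0.808],0.04],[[0.015,-0.1544,0],[0,0,-0.808],0.04],[[0.015,-0.1544,0],[0,0,-0.808],0.04],[[0.015,-0.1544,0],[0,0,-0.808],0.04],[[0.015,-0.1544,0],[0,0,-0.808],0.04],[[0.015,-0.1544,0],[0,0,-0.808],0.04],[[0.015,-0.1544,0],[0,0,-0.808],0.04]]'>/dev/null;python3 st.py
```

```text
grasp [ 377.6 -423.9   46.6] z [ 0.003 -0.002 -1.   ] x [ 0.668 -0.744  0.003] q [-0.98  0.64  1.64  0.    0.86  1.43] w 80.0 F [ 0.3 -1.1  0.5] t 28.1
grasp [ 378.6 -424.6   48.1] z [ 0.004 -0.005 -1.   ] x [ 0.669 -0.744  0.006] q [-0.98  0.64  1.63  0.    0.86  1.43] w 50.2 F [0.7 2.1 5.6] t 28.7667
grasp [ 378.1 -424.6  122.1] z [ 0.004 -0.006 -1.   ] x [ 0.668 -0.744  0.007] q [-0.98  0.54  1.57  0.    1.02  1.43] w 50.2 F [ 0.4  0.5 -2.5] t 29.1833
grasp [ 502.  -331.5  119.6] z [ 0.001 -0.002 -1.   ] x [ 0.999 -0.033  0.001] q [-0.71  0.6   1.47 -0.    1.07  0.89] w 50.5 F [-0.7  0.3 -1.7] t 29.9333
```

```bash

python3 -m pendant '[[[0,0,0.035],[0,0,0],0.04],[[0,0,0.058],[0,0,0],0.04],[[0,0,0.067],[0,0,0],0.04],[[0,0,0.069],[0,0,0],0.04],[[0,0,0.069],[0,0,0],0.04],[[0,0,0.069],[0,0,0],0.04]]'>/dev/null;python3 st.py
python3 -m pendant '[[[0,0,0],[0,0,0],0.06],[[0,0,0],[0,0,0],0.068],[[0,0,0],[0,0,0],0.068],[[0,0,0],[0,0,0],0.068],[[0,0,0],[0,0,0],0.068],[[0,0,-0.02],[0,0,0],0.068],[[0,0,-0.06],[0,0,0],0.068],[[0,0,-0.1],[0,0,0],0.068],[[0,0,-0.14],[0,0,0],0.068],[[0,0,-0.16],[0,0,0],0.068]]'>/dev/null;python3 st.py
python3 - <<'E'
from h import *
plan2([(470,20,260,1.45)],[(470,200,230,1.45)],[(475,305,200,1.571)])
w=shot('wrist','w10.png')
E
```

```text
grasp [ 503.  -332.7   52.5] z [ 0.003 -0.004 -1.   ] x [ 0.999 -0.032  0.003] q [-0.71  0.68  1.53 -0.    0.93  0.89] w 50.5 F [-0.3 -1.  -1.2] t 30.4333
grasp [ 503.6 -332.7  217.9] z [ 0.009 -0.008 -1.   ] x [ 0.999 -0.031  0.009] q [-0.71  0.5   1.35 -0.    1.28  0.89] w 68.4 F [1.3 0.  1.6] t 31.2667
call
[[-0.0426, -0.3499, -0.0454],[0.013, -0.001, -1.481] rows 12
call
[[0.1787, -0.0217, 0.03],[0.0, 0.0, 0.0] rows 5
call
[[0.1048, -0.0077, 0.03],[0.0, 0.0, -0.121] rows 3
```

```bash

python3 -m pendant '[[[-0.0426,-0.35,-0.045],[0,0,-1.25],0.06],[[-0.0426,-0.35,-0.045],[0,0,-1.25],0.06],[[-0.0426,-0.35,-0.045],[0,0,-1.25],0.06],[[-0.0426,-0.35,-0.045],[0,0,-1.25],0.06],[[-0.0426,-0.35,-0.045],[0,0,-1.25],0.06],[[-0.0426,-0.35,-0.045],[0,0,-1.25],0.06],[[-0.0426,-0.35,-0.045],[0,0,-1.25],0.06],[[-0.0426,-0.35,-0.045],[0,0,-1.25],0.06],[[-0.0426,-0.35,-0.045],[0,0,-1.25],0.06],[[-0.0426,-0.35,-0.045],[0,0,-1.25],0.06]]'>/dev/null;python3 st.py
python3 -c "
from h import *
plan2([(475,260,240,1.451)])"
```

```text
grasp [469.8  23.6 256.6] z [ 0.004 -0.002 -1.   ] x [ 0.334  0.942 -0.001] q [-0.11  0.23  1.65 -0.    1.26  0.23] w 59.5 F [-0.3  0.1 -0.3] t 32.15
call
[[0.2244, -0.0734, 0.0161],[0.005, 0.001, -0.221] rows 6
```

```bash

python3 -m pendant '[[[0.2244,-0.0734,0.016],[0,0,-0.221],0.06],[[0.2244,-0.0734,0.016],[0,0,-0.221],0.06],[[0.2244,-0.0734,0.016],[0,0,-0.221],0.06],[[0.2244,-0.0734,0.016],[0,0,-0.221],0.06],[[0.2244,-0.0734,0.016],[0,0,-0.221],0.06],[[0.2244,-0.0734,0.016],[0,0,-0.221],0.06],[[0.2244,-0.0734,0.016],[0,0,-0.221],0.06],[[0.2244,-0.0734,0.016],[0,0,-0.221],0.06],[[0.2244,-0.0734,0.016],[0,0,-0.221],0.06]]'>/dev/null;python3 st.py
python3 - <<'E'
from h import *
w=shot('wrist','w11.png');im=w['color']
cv2.imwrite('pics/v11.png',np.vstack([im[:280,:,::-1],cv2.resize(shot('top')['color'][160:280,380:520,::-1],None,fx=2,fy=2)[:, :].copy() if 0 else np.zeros((1,640,3),np.uint8)]))
for b in [(517,368),(511,290),(429,289)]: print(proj(w,[[*b,102],[*b,71],[*b,0]]).round().tolist())
E
```

```text
grasp [478.7 255.1 238.8] z [ 0.002 -0.004 -1.   ] x [ 0.13   0.992 -0.004] q [ 0.35  0.38  1.49 -0.01  1.27  0.48] w 60.0 F [ 1.7 -0.7 -0.1] t 32.9
[[350.0, 40.0], [346.0, 46.0], [341.0, 56.0]]
[[353.0, 146.0], [349.0, 141.0], [343.0, 134.0]]
[[251.0, 161.0], [257.0, 155.0], [268.0, 145.0]]
```

View pics/v11.png

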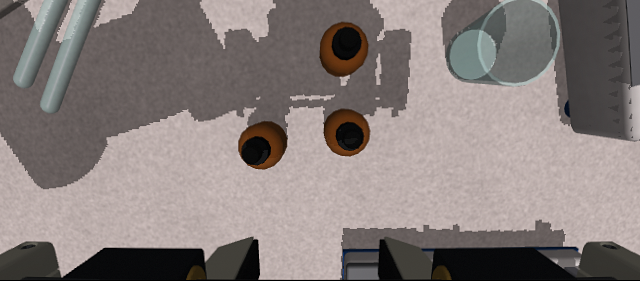

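```bash
cat > fb.py <<'E'
from h import *
def bottles(w,rows=(0,230),cols=(150,440)):
    im=w['color'];hsv=cv2.cvtColor(im,cv2.COLOR_RGB2HSV).astype(int)
    am=((hsv[...,0]<16)&(hsv[...,1]>150)&(hsv[...,2]>40)).astype(np.uint8)
    bl=(im.max(2)<42).astype(np.uint8)
    box=np.zeros_like(am);box[rows[0]:rows[1],cols[0]:cols[1]]=1
    n,l,s,c=cv2.connectedComponentsWithStats(am*box); out=[]
    for i in range(1,n):
        if s[i,4]<250: continue
        x,y,wd,h=s[i,:4]
        k=np.zeros_like(bl);k[max(0,y-6):y+h+6,max(0,x-6):x+wd+6]=1
        ys,xs=np.nonzero(bl*k); uni=np.zeros_like(bl); uni[(l==i)]=1; uni[ys,xs]=1
        b=ray(w,[(xs.mean(),ys.mean())],84)[0]
        yy,xx=np.nonzero(uni); u=ray(w,[((xx.min()+xx.max())/2,(yy.min()+yy.max())/2)],40)[0]
        print('black84',b.round(1),len(xs),'union40',u.round(1),s[i].tolist()); out.append(b)
    return out
if __name__=='__main__': bottles(shot('wrist'))
E
python3 fb.py
```

```text
black84 [515.7 368.6  84. ] 765 union40 [517.2 369.8  40. ] [319, 22, 49, 54, 1264]
black84 [510.2 296.4  84. ] 627 union40 [511.6 294.8  40. ] [324, 109, 45, 47, 1035]
black84 [432.3 294.9  84. ] 707 union40 [428.9 293.8  40. ] [238, 121, 47, 48, 1048]
```

```bash
python3 - <<'E'
from h import *
Y=1.451; t=sh(52,52); print(t, sh(52,112),sh(8,82))
plan2([(511,295.5,150,Y)],[(511,295.5,71,Y)],[(511,295.5,210,Y)],[(*t,210,Y)],[(*t,128,Y)])
E
```

```text
[682.32383282  27.23571676] [689.47082286  86.80853383] [642.21059532  62.26325132]
call
[[0.0447, 0.0266, 0.0891],[0.003, 0.003, -0.012] rows 3
call
[[0.0, -0.0, 0.079],[0.0, 0.0, 0.0] rows 2
call
[[0.0, 0.0, -0.139],[0.0, 0.0, 0.0] rows 4
call
[[-0.2459, 0.2022, 0.0],[0.0, 0.0, 0.0] rows 8
call
[[0.0, -0.0, 0.082],[0.0, 0.0, 0.0] rows 2
```

```bash

python3 -m pendant '[[[0.0447,0.0266,0.05],[0,0,-0.012],0.056],[[0.0447,0.0266,0.08],[0,0,-0.012],0.056],[[0.0447,0.0266,0.089],[0,0,-0.012],0.056],[[0.0447,0.0266,0.12],[0,0,-0.012],0.056],[[0.0447,0.0266,0.15],[0,0,-0.012],0.056],[[0.0447,0.0266,0.168],[0,0,-0.012],0.056],[[0.0447,0.0266,0.168],[0,0,-0.012],0.056],[[0.0447,0.0266,0.168],[0,0,-0.012],0.056]]'>/dev/null;python3 st.py
python3 -m pendant '[[[0,0,0],[0,0,0],0.01],[[0,0,0],[0,0,0],0.01],[[0,0,0],[0,0,0],0.01],[[0,0,0],[0,0,0],0.01],[[0,0,0],[0,0,0],0.01],[[0,0,0],[0,0,0],0.01],[[0,0,0],[0,0,0],0.01],[[0,0,0],[0,0,0],0.01]]'>/dev/null;python3 st.py
python3 -m pendant '[[[0,0,-0.02],[0,0,0],0.01],[[0,0,-0.06],[0,0,0],0.01],[[0,0,-0.1],[0,0,0],0.01],[[0,0,-0.139],[0,0,0],0.01],[[0,0,-0.139],[0,0,0],0.01],[[0,0,-0.139],[0,0,0],0.01]]'>/dev/null;python3 st.py
```

```text
grasp [511.7 294.5  70.9] z [ 0.002 -0.004 -1.   ] x [ 0.12   0.993 -0.004] q [ 0.39  0.64  1.55 -0.01  0.95  0.52] w 55.9 F [ 1.  -0.5  0.2] t 33.6667
grasp [511.7 295.8  71.7] z [ 0.004 -0.003 -1.   ] x [ 0.118  0.993 -0.003] q [ 0.4   0.64  1.55 -0.01  0.95  0.52] w 23.2 F [-1.6 -1.1  6.6] t 34.3333
grasp [512.1 296.6 212.3] z [ 0.008 -0.002 -1.   ] x [ 0.118  0.993 -0.001] q [ 0.4   0.49  1.39 -0.    1.26  0.52] w 23.5 F [ 0.3 -0.5 -2.9] t 34.8333
```

```bash

python3 -m pendant '[[[-0.2459,0.2022,0],[0,0,0],0.01],[[-0.2459,0.2022,0],[0,0,0],0.01],[[-0.2459,0.2022,0],[0,0,0],0.01],[[-0.2459,0.2022,0],[0,0,0],0.01],[[-0.2459,0.2022,0],[0,0,0],0.01],[[-0.2459,0.2022,0],[0,0,0],0.01],[[-0.2459,0.2022,0],[0,0,0],0.01],[[-0.2459,0.2022,0],[0,0,0],0.01],[[-0.2459,0.2022,0],[0,0,0],0.01],[[-0.2459,0.2022,0],[0,0,0],0.01]]'>/dev/null;python3 st.py
python3 -c "
from h import *
plan2([(*sh(52,52),127.5,1.451)])"
```

```text
grasp [682.4  26.4 208.1] z [-0.002 -0.003 -1.   ] x [ 0.121  0.993 -0.003] q [-0.07  0.67  1.08 -0.    1.39  0.05] w 23.2 F [-0.4 -0.1 -1.4] t 35.6667
call
[[0.0006, -0.0003, 0.0806],[-0.002, 0.003, -0.002] rows 2
```

```bash

python3 -m pendant '[[[0,0,0.03],[0,0,0],0.01],[[0,0,0.06],[0,0,0],0.01],[[0,0,0.075],[0,0,0],0.01],[[0,0,0.081],[0,0,0],0.01],[[0,0,0.081],[0,0,0],0.01],[[0,0,0.081],[0,0,0],0.01]]'>/dev/null;python3 st.py
```

```text
grasp [682.5  29.1 130.2] z [ 0.002 -0.003 -1.   ] x [ 0.117  0.993 -0.003] q [-0.07  0.73  1.19 -0.    1.22  0.05] w 23.0 F [ 0.2 -0.1 -0.3] t 36.1667
```

```bash

python3 -m pendant '[[[0,0,0.0015],[0,0,0],0.01],[[0,0,0.0015],[0,0,0],0.01],[[0,0,0.0015],[0,0,0],0.01]]'>/dev/null;python3 st.py
python3 -m pendant '[[[0,0,0],[0,0,0],0.034],[[0,0,0],[0,0,0],0.036],[[0,0,0],[0,0,0],0.036],[[0,0,0],[0,0,0],0.036],[[0,0,-0.02],[0,0,0],0.036],[[0,0,-0.05],[0,0,0],0.036],[[0,0,-0.08],[0,0,0],0.05],[[0,0,-0.08],[0,0,0],0.056]]'>/dev/null;python3 st.py
python3 - <<'E'
from h import *
Y=1.451; t=sh(52,112)
plan2([(516.5,369,210,Y)],[(516.5,369,71,Y)],[(516.5,369,210,Y)],[(*t,210,Y)],[(*t,128,Y)])
E
```

```text
grasp [683.2  28.1 129.3] z [ 0.003 -0.004 -1.   ] x [ 0.118  0.993 -0.003] q [-0.07  0.73  1.19 -0.    1.22  0.05] w 23.6 F [ 0.5  0.2 -1. ] t 36.4167
grasp [685.5  28.  216.5] z [ 0.015 -0.004 -1.   ] x [ 0.118  0.993 -0.003] q [-0.07  0.66  1.07 -0.    1.39  0.05] w 45.0 F [1.  0.4 0.5] t 37.0833
call
[[0.3183, -0.2058, 0.0025],[0.015, 0.002, 0.001] rows 10
call
[[0.0, -0.0, 0.139],[0.0, 0.0, 0.0] rows 4
call
[[0.0, 0.0, -0.139],[0.0, 0.0, 0.0] rows 4
call
[[-0.2595, 0.2055, 0.0],[0.0, 0.0, 0.0] rows 8
call
[[0.0, -0.0, 0.082],[0.0, 0.0, 0.0] rows 2
```

```bash

python3 -m pendant '[[[0.3183,-0.2058,0.0025],[0,0,0],0.056],[[0.3183,-0.2058,0.0025],[0,0,0],0.056],[[0.3183,-0.2058,0.0025],[0,0,0],0.056],[[0.3183,-0.2058,0.0025],[0,0,0],0.056],[[0.3183,-0.2058,0.0025],[0,0,0],0.056],[[0.3183,-0.2058,0.0025],[0,0,0],0.056],[[0.3183,-0.2058,0.0025],[0,0,0],0.056],[[0.3183,-0.2058,0.0025],[0,0,0],0.056],[[0.3183,-0.2058,0.0025],[0,0,0],0.056],[[0.3183,-0.2058,0.0025],[0,0,0],0.056]]'>/dev/null;python3 st.py; python3 - <<'E'
from fb import *
t=shot('top'); bottles(t,(150,290),(170,250))
E
python3 -c "
from h import *
plan2([(516.5,369,71,1.451)])"
```

```text
grasp [512.3 374.5 204.9] z [ 0.002 -0.001 -1.   ] x [ 0.112  0.994 -0.001] q [ 0.51  0.57  1.26 -0.    1.31  0.62] w 56.0 F [-0.1 -0.4  0.4] t 37.9167
call
[[-0.0032, 0.0033, 0.1338],[0.003, 0.002, 0.007] rows 4
```

```bash
python3 - <<'E'
from fb import *
w=shot('wrist','w12.png'); print(proj(w,[[516.5,369,84],[430.5,294.5,84]])); bottles(w,(0,400),(0,640))
plan2([(516.5,369,71,1.451)])
E
python3 st.py
```

```text
[[322.13218204 202.73193851]
 [231.63167256 296.70491419]]
black84 [517.  373.7  84. ] 800 union40 [516.8 371.5  40. ] [298, 157, 48, 54, 1303]
call
[[-0.0011, 0.0016, 0.1338],[0.004, 0.003, 0.005] rows 4
grasp [515.1 370.2 204.8] z [ 0.003 -0.004 -1.   ] x [ 0.115  0.993 -0.003] q [ 0.5   0.57  1.26 -0.    1.31  0.62] w 56.2 F [ 0.7 -0.2  0.1] t 38.0167
```

```bash

python3 -m pendant '[[[0.001,0.0016,0.04],[0,0,0],0.056],[[0.001,0.0016,0.08],[0,0,0],0.056],[[0.001,0.0016,0.11],[0,0,0],0.056],[[0.001,0.0016,0.134],[0,0,0],0.056],[[0.001,0.0016,0.134],[0,0,0],0.056],[[0.001,0.0016,0.134],[0,0,0],0.056]]'>/dev/null;python3 st.py
python3 -m pendant '[[[0,0,0],[0,0,0],0.01],[[0,0,0],[0,0,0],0.01],[[0,0,0],[0,0,0],0.01],[[0,0,0],[0,0,0],0.01],[[0,0,0],[0,0,0],0.01],[[0,0,0],[0,0,0],0.01],[[0,0,0],[0,0,0],0.01],[[0,0,0],[0,0,0],0.01]]'>/dev/null;python3 st.py
python3 -m pendant '[[[0,0,-0.02],[0,0,0],0.01],[[0,0,-0.06],[0,0,0],0.01],[[0,0,-0.1],[0,0,0],0.01],[[0,0,-0.139],[0,0,0],0.01],[[0,0,-0.139],[0,0,0],0.01],[[0,0,-0.139],[0,0,0],0.01]]'>/dev/null;python3 st.py
python3 -c "
from h import *
plan2([(*sh(52,112),210,1.451)])"
```

```text
grasp [518.8 367.1  70.1] z [ 0.001 -0.005 -1.   ] x [ 0.12   0.993 -0.005] q [ 0.5   0.71  1.4  -0.01  1.03  0.62] w 56.1 F [0.3 0.8 0.8] t 38.5167
grasp [518.2 369.1  71.5] z [ 0.003 -0.003 -1.   ] x [ 0.118  0.993 -0.003] q [ 0.5   0.71  1.4  -0.01  1.03  0.62] w 23.3 F [-3.   0.4  5.2] t 39.1833
grasp [518.8 369.9 212.3] z [ 0.008 -0.001 -1.   ] x [ 0.118  0.993 -0.   ] q [ 0.5   0.57  1.24 -0.    1.32  0.62] w 23.2 F [ 0.3 -1.2 -2.7] t 39.6833
call
[[-0.2609, 0.2041, 0.004],[0.008, 0.0, 0.001] rows 8
```

```bash

python3 -m pendant '[[[-0.2609,0.2041,0.003],[0,0,0],0.01],[[-0.2609,0.2041,0.003],[0,0,0],0.01],[[-0.2609,0.2041,0.003],[0,0,0],0.01],[[-0.2609,0.2041,0.003],[0,0,0],0.01],[[-0.2609,0.2041,0.003],[0,0,0],0.01],[[-0.2609,0.2041,0.003],[0,0,0],0.01],[[-0.2609,0.2041,0.003],[0,0,0],0.01],[[-0.2609,0.2041,0.003],[0,0,0],0.01],[[-0.2609,0.2041,0.003],[0,0,0],0.01],[[-0.2609,0.2041,0.003],[0,0,0],0.01]]'>/dev/null;python3 st.py
python3 -c "
from fb import *
plan2([(*sh(52,112),127.5,1.451)]);w=shot('wrist','w13.png'); bottles(w,(0,400),(0,640)); print(sh(52,52),proj(w,[[*sh(52,52),139]]))"
```

```text
grasp [689.5  83.4 204.9] z [-0.002 -0.004 -1.   ] x [ 0.122  0.992 -0.004] q [ 0.01  0.69  1.04 -0.    1.41  0.13] w 23.3 F [-0.9  0.3 -2.2] t 40.5167
call
[[0.003, -0.0006, 0.0774],[-0.001, 0.004, -0.003] rows 2
black84 [nan nan nan] 0 union40 [459.3 264.6  40. ] [0, 0, 33, 17, 459]
black84 [677.3  65.2  84. ] 2687 union40 [680.4  49.   40. ] [276, 187, 82, 71, 3583]
[682.32383282  27.23571676] [[318.27090359 301.92197575]]fb.py:13: RuntimeWarning: Mean of empty slice.
  b=ray(w,[(xs.mean(),ys.mean())],84)[0]
  ret = ret.dtype.type(ret / rcount)
```

```bash

python3 -m pendant '[[[0.001,0,0.03],[0,0,0],0.01],[[0.001,0,0.06],[0,0,0],0.01],[[0.001,0,0.075],[0,0,0],0.01],[[0.001,0,0.080],[0,0,0],0.01],[[0.001,0,0.080],[0,0,0],0.01],[[0.001,0,0.080],[0,0,0],0.01],[[0.001,0,0.080],[0,0,0],0.01]]'>/dev/null;python3 st.py
python3 -m pendant '[[[0,0,0.0015],[0,0,0],0.01],[[0,0,0.0015],[0,0,0],0.01],[[0,0,0.0015],[0,0,0],0.01]]'>/dev/null;python3 st.py
```

```text
grasp [689.6  88.1 128.3] z [ 0.003 -0.003 -1.   ] x [ 0.117  0.993 -0.003] q [ 0.02  0.75  1.15 -0.    1.24  0.14] w 23.2 F [ 0.5 -0.1 -1.2] t 41.15
grasp [689.9  87.  126.8] z [ 0.003 -0.004 -1.   ] x [ 0.118  0.993 -0.003] q [ 0.02  0.75  1.15 -0.    1.24  0.14] w 22.8 F [-0.7  0.1 -2.1] t 41.4
```

```bash

python3 -m pendant '[[[0,0,0.001],[0,0,0],0.01],[[0,0,0.001],[0,0,0],0.01],[[0,0,0.001],[0,0,0],0.036],[[0,0,0.001],[0,0,0],0.036],[[0,0,0.001],[0,0,0],0.036],[[0,0,-0.02],[0,0,0],0.036],[[0,0,-0.05],[0,0,0],0.036],[[0,0,-0.08],[0,0,0],0.05],[[0,0,-0.08],[0,0,0],0.056]]'>/dev/null;python3 st.py
python3 -c "
from h import *
plan2([(430.5,294.5,205,1.451)])"
```

```text
grasp [692.5  87.2 214.5] z [ 0.015 -0.003 -1.   ] x [ 0.118  0.993 -0.001] q [ 0.02  0.69  1.03 -0.    1.41  0.14] w 45.4 F [0.9 0.5 1.6] t 42.15
call
[[0.1746, -0.2823, 0.0049],[0.015, 0.001, 0.001] rows 8
```

```bash

python3 -m pendant '[[[0.1746,-0.2823,0.003],[0,0,0],0.056],[[0.1746,-0.2823,0.003],[0,0,0],0.056],[[0.1746,-0.2823,0.003],[0,0,0],0.056],[[0.1746,-0.2823,0.003],[0,0,0],0.056],[[0.1746,-0.2823,0.003],[0,0,0],0.056],[[0.1746,-0.2823,0.003],[0,0,0],0.056],[[0.1746,-0.2823,0.003],[0,0,0],0.056],[[0.1746,-0.2823,0.003],[0,0,0],0.056],[[0.1746,-0.2823,0.003],[0,0,0],0.056],[[0.1746,-0.2823,0.003],[0,0,0],0.056]]'>/dev/null;python3 - <<'E'
from fb import *
w=shot('wrist','w14.png'); bottles(w,(0,400),(100,500))
E
python3 st.py;python3 -c "
from h import *
plan2([(431,296,71,1.451)])"
```

```text
black84 [428.4 297.   84. ] 835 union40 [427.8 294.2  40. ] [293, 158, 48, 53, 1316]
grasp [430.2 294.3 202.8] z [ 0.004 -0.003 -1.   ] x [ 0.116  0.993 -0.003] q [ 0.46  0.37  1.6  -0.01  1.16  0.57] w 55.8 F [ 0.  -0.1 -0.1] t 43.0333
call
[[0.0017, 0.0007, 0.1318],[0.005, 0.003, 0.003] rows 4
```

```bash

python3 -m pendant '[[[-0.001,-0.001,0.04],[0,0,0],0.056],[[-0.001,-0.001,0.08],[0,0,0],0.056],[[-0.001,-0.001,0.11],[0,0,0],0.056],[[-0.001,-0.001,0.131],[0,0,0],0.056],[[-0.001,-0.001,0.131],[0,0,0],0.056],[[-0.001,-0.001,0.131],[0,0,0],0.056]]'>/dev/null;python3 st.py
python3 -m pendant '[[[0,0,0],[0,0,0],0.01],[[0,0,0],[0,0,0],0.01],[[0,0,0],[0,0,0],0.01],[[0,0,0],[0,0,0],0.01],[[0,0,0],[0,0,0],0.01],[[0,0,0],[0,0,0],0.01],[[0,0,0],[0,0,0],0.01],[[0,0,0],[0,0,0],0.01]]'>/dev/null;python3 st.py
python3 -m pendant '[[[0,0,-0.02],[0,0,0],0.01],[[0,0,-0.06],[0,0,0],0.01],[[0,0,-0.1],[0,0,0],0.01],[[0,0,-0.146],[0,0,0],0.01],[[0,0,-0.146],[0,0,0],0.01],[[0,0,-0.146],[0,0,0],0.01]]'>/dev/null;python3 st.py
python3 -c "
from fb import *
plan2([(*sh(8,82),213,1.451)])"
```

```text
grasp [430.3 291.4  70.7] z [ 0.001 -0.004 -1.   ] x [ 0.12   0.993 -0.004] q [ 0.45  0.54  1.75 -0.01  0.85  0.58] w 55.8 F [0.1 0.9 0.4] t 43.5333
grasp [429.5 292.7  71.8] z [ 0.004 -0.003 -1.   ] x [ 0.118  0.993 -0.003] q [ 0.45  0.54  1.75 -0.01  0.85  0.58] w 23.1 F [-0.9  1.2  4.8] t 44.2
grasp [430.1 293.6 219.9] z [ 0.008 -0.001 -1.   ] x [0.118 0.993 0.   ] q [ 0.45  0.35  1.58 -0.    1.2   0.57] w 23.1 F [-0.2  0.3 -2.6] t 44.7
call
[[-0.2047, 0.2392, 0.0089],[0.008, -0.0, 0.001] rows 8
```

```bash

python3 -m pendant '[[[-0.2047,0.2392,0.004],[0,0,0],0.01],[[-0.2047,0.2392,0.004],[0,0,0],0.01],[[-0.2047,0.2392,0.004],[0,0,0],0.01],[[-0.2047,0.2392,0.004],[0,0,0],0.01],[[-0.2047,0.2392,0.004],[0,0,0],0.01],[[-0.2047,0.2392,0.004],[0,0,0],0.01],[[-0.2047,0.2392,0.004],[0,0,0],0.01],[[-0.2047,0.2392,0.004],[0,0,0],0.01],[[-0.2047,0.2392,0.004],[0,0,0],0.01],[[-0.2047,0.2392,0.004],[0,0,0],0.01]]'>/dev/null;python3 st.py
python3 -c "
from h import *
plan2([(*sh(8,82),126.5,1.451)]); s=shot('scene','s14.png')
print([proj(s,[[*sh(x,y),55],[*sh(x,y),157]]).round().tolist() for x,y in ((52,52),(52,112))])
cv2.imwrite('pics/v14.png',cv2.resize(s['color'][130:300,260:440,::-1],None,fx=3,fy=3,interpolation=cv2.INTER_CUBIC))"
```

```text
grasp [641.7  60.1 211.2] z [-0.002 -0.003 -1.   ] x [ 0.121  0.993 -0.004] q [-0.02  0.59  1.21 -0.    1.34  0.1 ] w 23.0 F [-0.5  1.3 -1.6] t 45.5333
call
[[0.0019, 0.0001, 0.0847],[-0.002, 0.004, -0.001] rows 3
[[[354.0, 236.0], [355.0, 197.0]], [[378.0, 229.0], [380.0, 190.0]]]
```

View pics/v14.png

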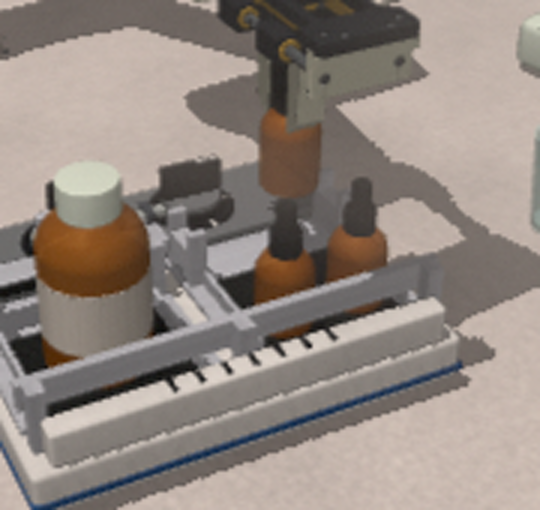

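Both rear bottles stand with their bulbs at the predicted pixels, (355,197) and (380,190). Place the third.

```bash

python3 -m pendant '[[[0.0005,0,0.03],[0,0,0],0.01],[[0.0005,0,0.06],[0,0,0],0.01],[[0.0005,0,0.08],[0,0,0],0.01],[[0.0005,0,0.087],[0,0,0],0.01],[[0.0005,0,0.087],[0,0,0],0.01],[[0.0005,0,0.087],[0,0,0],0.01],[[0.0005,0,0.087],[0,0,0],0.01]]'>/dev/null;python3 st.py
python3 -m pendant '[[[0,0,0.001],[0,0,0],0.01],[[0,0,0.001],[0,0,0],0.01],[[0,0,0.001],[0,0,0],0.01]]'>/dev/null;python3 st.py
```

```text
grasp [642.1  62.7 127.9] z [ 0.003 -0.003 -1.   ] x [ 0.117  0.993 -0.003] q [-0.02  0.66  1.32 -0.    1.15  0.1 ] w 23.0 F [ 0.8  0.4 -0.7] t 46.1667
grasp [642.5  61.8 126.7] z [ 0.003 -0.003 -1.   ] x [ 0.118  0.993 -0.003] q [-0.02  0.66  1.32 -0.    1.15  0.1 ] w 23.2 F [-0.7 -0.1 -1. ] t 46.4167
```

Before releasing, I'll shift the bottle 5 mm further back so the fingers have room when the bar goes in.

```bash

python3 -m pendant '[[[0,0,-0.004],[0,0,0],0.01],[[0,0.003,-0.004],[0,0,0],0.01],[[0,0.0055,-0.004],[0,0,0],0.01],[[0,0.0055,0],[0,0,0],0.01],[[0,0.0055,0.0005],[0,0,0],0.01],[[0,0.0055,0.0005],[0,0,0],0.01]]'>/dev/null;python3 st.py
python3 -m pendant '[[[0,0,0],[0,0,0],0.01],[[0,0,0.001],[0,0,0],0.034],[[0,0,0.001],[0,0,0],0.036],[[0,0,0.001],[0,0,0],0.036],[[0,0,0.001],[0,0,0],0.036],[[0,0,-0.02],[0,0,0],0.036],[[0,0,-0.05],[0,0,0],0.036],[[0,0,-0.09],[0,0,0],0.04],[[0,0,-0.13],[0,0,0],0.04],[[0,0,-0.13],[0,0,0],0.04]]'>/dev/null;python3 st.py
python3 -c "
from h import *
plan2([(420,-60,250,1.46)],[(391,-290,200,1.46)])"
```

```text
grasp [648.2  60.9 126. ] z [ 0.003 -0.004 -1.   ] x [ 0.118  0.993 -0.003] q [-0.02  0.67  1.31 -0.    1.16  0.1 ] w 22.9 F [ 0.  -0.4 -0.6] t 46.9167
grasp [650.7  61.5 266. ] z [ 0.018 -0.004 -1.   ] x [ 0.118  0.993 -0.002] q [-0.02  0.56  1.11 -0.    1.45  0.1 ] w 39.5 F [ 1.1 -0.3  1.8] t 47.75
call
[[-0.1481, -0.212, 0.0122],[0.019, 0.002, -0.008] rows 7
call
[[-0.2318, -0.0034, 0.05],[0.0, 0.0, 0.0] rows 6
```

```bash

python3 -m pendant '[[[-0.1481,-0.212,0.012],[0,0,0],0.04],[[-0.1481,-0.212,0.012],[0,0,0],0.04],[[-0.1481,-0.212,0.012],[0,0,0],0.04],[[-0.1481,-0.212,0.012],[0,0,0],0.04],[[-0.1481,-0.212,0.012],[0,0,0],0.04],[[-0.1481,-0.212,0.012],[0,0,0],0.04],[[-0.1481,-0.212,0.012],[0,0,0],0.04],[[-0.1481,-0.212,0.012],[0,0,0],0.04],[[-0.1481,-0.212,0.012],[0,0,0],0.04]]'>/dev/null
python3 -m pendant '[[[-0.2318,-0.0034,0.05],[0,0,0],0.04],[[-0.2318,-0.0034,0.05],[0,0,0],0.04],[[-0.2318,-0.0034,0.05],[0,0,0],0.04],[[-0.2318,-0.0034,0.05],[0,0,0],0.04],[[-0.2318,-0.0034,0.05],[0,0,0],0.04],[[-0.2318,-0.0034,0.05],[0,0,0],0.04],[[-0.2318,-0.0034,0.05],[0,0,0],0.04],[[-0.2318,-0.0034,0.05],[0,0,0],0.04],[[-0.2318,-0.0034,0.05],[0,0,0],0.04]]'>/dev/null;python3 st.py
python3 - <<'E'
from h import *
w=shot('wrist','w15.png');im=w['color'].astype(int)
c=[(391,-248)]
print(proj(w,[[391,-248,55],[391,-248,14],[400,-168,14],[383,-328,14]]).round())
# bluish-grey bar against pinkish bench
d=im[...,2]-im[...,0]; m=((d>2)).astype(np.uint8); m[255:]=0
m=cv2.morphologyEx(m,cv2.MORPH_OPEN,np.ones((3,3)))
n,l,s,cc=cv2.connectedComponentsWithStats(m)
for i in range(1,n):
    if s[i,4]>400:
        pts=np.column_stack(np.nonzero(l==i))[:,::-1].astype(np.float32)
        r=cv2.minAreaRect(pts); bx=cv2.boxPoints(r); P=ray(w,bx,14)
        print(s[i],r,P.round(1).tolist(),P.mean(0).round(1))
E
```

```text
grasp [ 390.1 -290.   194.4] z [ 0.003 -0.003 -1.   ] x [ 0.118  0.993 -0.002] q [-0.8   0.32  1.71  0.    1.11 -0.68] w 40.1 F [-0.7  0.9  0.2] t 49.25
[[313. 142.]
 [313. 137.]
 [312.  42.]
 [315. 220.]]
[ 510    0  130   20 1791] ((574.5, 9.5), (19.0, 129.0), 90.0) [[570.3, -152.4, 14.0], [688.4, -160.6, 14.0], [689.6, -176.4, 14.0], [570.4, -167.4, 14.0]] [ 629.7 -164.2   14. ]
[ 300   47   27  174 4411] ((312.9999694824219, 133.49998474121094), (172.99996948242188, 25.999996185302734), 90.0) [[388.9, -170.8, 14.0], [411.0, -173.4, 14.0], [393.4, -329.3, 14.0], [368.3, -326.3, 14.0]] [ 390.4 -249.9   14. ]
[ 408  186   54   52 1266] ((429.30133056640625, 205.5041046142578), (37.75402069091797, 54.50991439819336), 45.78482437133789) [[462.6, -328.3, 14.0], [501.6, -295.0, 14.0], [526.6, -324.8, 14.0], [487.3, -359.9, 14.0]] [ 494.5 -327.    14. ]
[ 501  190   65   60 2038] ((528.8941650390625, 212.25177001953125), (52.06853103637695, 56.493404388427734), 34.902496337890625) [[556.2, -349.6, 14.0], [586.8, -306.0, 14.0], [632.3, -341.6, 14.0], [602.1, -388.0, 14.0]] [ 594.4 -346.3   14. ]
```

```bash

python3 -m pendant '[[[0.0403,-0.0045,0],[0,0,0],0.04],[[0.0403,-0.0045,0.03],[0,0,0],0.04],[[0.0403,-0.0045,0.07],[0,0,0],0.04],[[0.0403,-0.0045,0.11],[0,0,0],0.04],[[0.0403,-0.0045,0.135],[0,0,0],0.04],[[0.0403,-0.0045,0.147],[0,0,0],0.04],[[0.0403,-0.0045,0.147],[0,0,0],0.04],[[0.0403,-0.0045,0.147],[0,0,0],0.04]]'>/dev/null;python3 st.py
python3 -m pendant '[[[0,0,0],[0,0,0],0],[[0,0,0],[0,0,0],0],[[0,0,0],[0,0,0],0],[[0,0,0],[0,0,0],0],[[0,0,0],[0,0,0],0],[[0,0,0],[0,0,0],0],[[0,0,0],[0,0,0],0],[[0,0,0],[0,0,0],0],[[0,0,0],[0,0,0],0],[[0,0,0],[0,0,0],0]]'>/dev/null;python3 st.py
```

```text
grasp [ 390.4 -249.5   47.8] z [ 0.003 -0.003 -1.   ] x [ 0.116  0.993 -0.003] q [-0.73  0.5   1.93 -0.    0.7  -0.62] w 40.1 F [ 0.3  0.1 -0.1] t 49.9667
grasp [ 390.  -250.7   48. ] z [ 0.004 -0.004 -1.   ] x [ 0.118  0.993 -0.004] q [-0.74  0.5   1.93 -0.    0.7  -0.62] w 7.9 F [-0.2  1.4  5.5] t 50.8
```

```bash

python3 -m pendant '[[[0,0,-0.03],[0,0,0],0],[[0,0,-0.07],[0,0,0],0],[[0,0,-0.11],[0,0,0],0],[[0,0,-0.15],[0,0,0],0],[[0,0,-0.19],[0,0,0],0],[[0,0,-0.22],[0,0,0],0],[[0,0,-0.22],[0,0,0],0],[[0,0,-0.22],[0,0,0],0]]'>/dev/null;python3 st.py
python3 -c "
from h import *
t=sh(-34,82)
plan2([(*t,268,1.4514)])
w=shot('wrist')
b=[(429.3,205.5)]
"
```

```text
grasp [ 389.4 -250.   268.6] z [ 0.005 -0.006 -1.   ] x [ 0.118  0.993 -0.005] q [-0.74  0.2   1.65 -0.    1.28 -0.62] w 8.2 F [ 0.2 -0.1 -2.8] t 51.4667
call
[[0.3392, 0.173, -0.0001],[0.006, 0.005, 0.001] rows 10
```

```bash

python3 -m pendant '[[[0.3392,0.173,0],[0,0,0],0],[[0.3392,0.173,0],[0,0,0],0],[[0.3392,0.173,0],[0,0,0],0],[[0.3392,0.173,0],[0,0,0],0],[[0.3392,0.173,0],[0,0,0],0],[[0.3392,0.173,0],[0,0,0],0],[[0.3392,0.173,0],[0,0,0],0],[[0.3392,0.173,0],[0,0,0],0],[[0.3392,0.173,0],[0,0,0],0],[[0.3392,0.173,0],[0,0,0],0]]'>/dev/null
python3 -m pendant '[[[0,0,0],[0,0,0],0],[[0,0,0],[0,0,0],0],[[0,0,0],[0,0,0],0],[[0,0,0],[0,0,0],0]]'>/dev/null;python3 st.py
python3 -c "
from h import *
t=sh(-34,82);print(t)
plan2([(*t,170,1.4514)])
w=shot('wrist','w16.png');s=shot('scene','s16.png');shot('top','t16.png')
"
```

```text
grasp [600.4  65.2 266.7] z [ 0.002 -0.004 -1.   ] x [ 0.12   0.993 -0.004] q [-0.02  0.48  1.26 -0.    1.41  0.1 ] w 7.9 F [-1.   0.2 -1.3] t 52.6833
[600.50962338  67.26614435]
call
[[0.0019, 0.0, 0.0967],[0.002, 0.004, -0.001] rows 3
```

```bash

python3 -m pendant '[[[0.0015,0,0.03],[0,0,0],0],[[0.0015,0,0.06],[0,0,0],0],[[0.0015,0,0.09],[0,0,0],0],[[0.0015,0,0.108],[0,0,0],0],[[0.0015,0,0.108],[0,0,0],0],[[0.0015,0,0.108],[0,0,0],0],[[0.0015,0,0.108],[0,0,0],0]]'>/dev/null;python3 st.py
python3 - <<'E'
from h import *
w=shot('wrist','w17.png');s=shot('scene','s17.png')
R=lambda x,y,z:[*sh(x,y),z]
P=[R(-55,147,101),R(-13,147,101),R(-48,140,101),R(-20,140,101),R(-55,17,101),R(-13,17,101),R(-46,162,112),R(-22,162,112)]
print(proj(w,P).round().tolist());print(proj(s,P).round().tolist())
a=w['color'][:300,150:490,::-1]; b=cv2.resize(s['color'][150:270,280:440,::-1],None,fx=2.125,fy=2.125,interpolation=cv2.INTER_CUBIC)
cv2.imwrite('pics/v17.png',np.vstack([a,b]))
E
```

```text
grasp [602.5  67.4 160.9] z [ 0.006 -0.004 -1.   ] x [ 0.119  0.993 -0.003] q [-0.01  0.56  1.41 -0.    1.16  0.11] w 7.9 F [-0.4 -0.9 -0.7] t 53.4167
[[277.0, 118.0], [352.0, 118.0], [290.0, 130.0], [339.0, 130.0], [283.0, 319.0], [347.0, 318.0], [291.0, 89.0], [337.0, 89.0]]
[[368.0, 185.0], [377.0, 194.0], [367.0, 187.0], [373.0, 193.0], [319.0, 199.0], [327.0, 208.0], [375.0, 182.0], [381.0, 186.0]]
```

```bash

python3 -m pendant '[[[0,0,0.003],[0,0,0],0],[[0,0,0.003],[0,0,0],0]]'>/dev/null;python3 st.py
python3 -m pendant '[[[0,0,0.006],[0,0,0],0],[[0,0,0.006],[0,0,0],0]]'>/dev/null;python3 st.py
python3 -m pendant '[[[0,0,0.003],[0,0,0],0],[[0,0,0.003],[0,0,0],0]]'>/dev/null;python3 st.py
python3 -m pendant '[[[0,0,0.003],[0,0,0],0],[[0,0,0.003],[0,0,0],0]]'>/dev/null;python3 st.py
```

```text
grasp [601.8  67.7 156.7] z [ 0.004 -0.004 -1.   ] x [ 0.118  0.993 -0.003] q [-0.01  0.56  1.42 -0.    1.15  0.11] w 7.8 F [-0.1  0.6 -0.9] t 53.6833
grasp [601.1  67.7 149.3] z [ 0.002 -0.004 -1.   ] x [ 0.118  0.993 -0.003] q [-0.01  0.57  1.43 -0.    1.14  0.11] w 7.6 F [-0.3 -0.7 -1.9] t 53.85
grasp [601.2  67.7 146.4] z [ 0.002 -0.004 -1.   ] x [ 0.118  0.993 -0.003] q [-0.01  0.57  1.43 -0.    1.13  0.11] w 7.5 F [-1.1  0.3 -1.1] t 54.0167
grasp [601.4  67.7 143.5] z [ 0.002 -0.004 -1.   ] x [ 0.118  0.993 -0.003] q [-0.01  0.58  1.43 -0.    1.13  0.11] w 7.8 F [ 0.4 -0.9 -1. ] t 54.1833
```

It went into the notch without contact force. Continue to the floor.

```bash

python3 -m pendant '[[[0,0,0.003],[0,0,0],0],[[0,0,0.005],[0,0,0],0],[[0,0,0.007],[0,0,0],0],[[0,0,0.007],[0,0,0],0]]'>/dev/null;python3 st.py
python3 -m pendant '[[[0,0,0.0015],[0,0,0],0],[[0,0,0.0015],[0,0,0],0]]'>/dev/null;python3 st.py
python3 -m pendant '[[[0,0,0.0015],[0,0,0],0],[[0,0,0.0015],[0,0,0],0]]'>/dev/null;python3 st.py
```

```text
grasp [601.4  67.6 136.6] z [ 0.002 -0.004 -1.   ] x [ 0.118  0.993 -0.003] q [-0.01  0.59  1.44 -0.    1.11  0.11] w 7.9 F [ 0.1 -0.5 -1.7] t 54.5167
grasp [601.5  67.6 135.4] z [ 0.003 -0.004 -1.   ] x [ 0.118  0.993 -0.003] q [-0.01  0.59  1.44 -0.    1.11  0.11] w 7.9 F [-0.2  0.7 -1.5] t 54.6833
grasp [601.5  67.6 133.9] z [ 0.003 -0.004 -1.   ] x [ 0.118  0.993 -0.003] q [-0.01  0.59  1.45 -0.    1.11  0.11] w 7.9 F [-0.5 -0.6 -1.3] t 54.85
```

```bash

python3 -m pendant '[[[0,0,0.0005],[0,0,0],0],[[0,0,0.0005],[0,0,0],0.018],[[0,0,0.0005],[0,0,0],0.02],[[0,0,0.0005],[0,0,0],0.02],[[0,0,0.0005],[0,0,0],0.02],[[0,0,-0.02],[0,0,0],0.02],[[0,0,-0.05],[0,0,0],0.02],[[0,0,-0.09],[0,0,0],0.02],[[0,0,-0.13],[0,0,0],0.044],[[0,0,-0.13],[0,0,0],0.044]]'>/dev/null;python3 st.py
python3 - <<'E'
from h import *
R=lambda x,y,z:[*sh(x,y),z]
s=shot('scene','s18.png');w=shot('wrist','w18.png');t=shot('top','t18.png')
a=cv2.resize(s['color'][150:290,240:430,::-1],(475,350),interpolation=cv2.INTER_CUBIC)
b=cv2.resize(w['color'][40:340,200:525,::-1],(325,300))
c=cv2.resize(t['color'][150:260,400:480,::-1],(325,447))[:250] if 0 else cv2.resize(t['color'][165:245,405:475,::-1],(219,250))
top=np.zeros((350,800,3),np.uint8);top[:,:475]=a;top[:300,475:]=b
bot=np.zeros((250,800,3),np.uint8);bot[:,:219]=c
d=cv2.resize(s['color'][220:320,120:240,::-1],(300,250));bot[:,230:530]=d
cv2.imwrite('pics/v18.png',np.vstack([top,bot]))
P=[R(-34,82,140),R(-34,2,99),R(-34,162,99),R(13,82,157)]
print((proj(s,P)-[240,150])*2.5,'\n',proj(w,P)-[200,40]+[475,0])
Y=1.4514-.52
plan2([(*sh(-108,55),200,Y)],[(*sh(-108,55),92,Y)],[(*sh(-108,55),92,Y-.9)])
E
```

```text
grasp [604.3  68.2 273.3] z [ 0.018 -0.004 -1.   ] x [ 0.118  0.993 -0.001] q [-0.01  0.47  1.25 -0.    1.4   0.11] w 29.2 F [-0.4  0.6  0.9] t 55.6833
[[270.52757442  79.15771812]
 [191.26992462 139.02782483]
 [344.08903535  96.60971575]
 [296.86144005  87.12487979]] 
 [[588.03712678 157.43977623]
 [588.37181545 224.35791045]
 [587.75404831  54.50791271]
 [649.98784072 163.3421771 ]]
call
[[-0.0281, -0.0741, 0.064],[0.005, 0.002, 0.521] rows 5
call
[[0.0, -0.0, 0.108],[0.0, 0.0, 0.0] rows 3
call
[[0.0, -0.0, -0.0],[0.0, -0.0, 0.9] rows 8
```

View pics/v18.png

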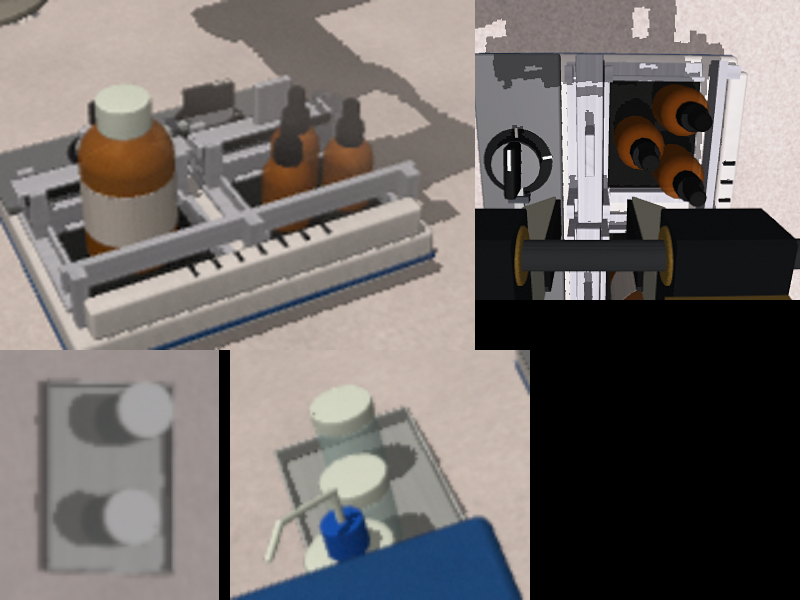

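All three bottles stand and both jars are upright in the tray. The bar lies in the forks along the predicted line (u≈588). The isolator is next: approach with the jaws 30° ahead so the gripper body clears the tab.

```bash

python3 -m pendant '[[[-0.0281,-0.0741,0],[0,0,0.521],0.044],[[-0.0281,-0.0741,0],[0,0,0.521],0.044],[[-0.0281,-0.0741,0],[0,0,0.521],0.044],[[-0.0281,-0.0741,0.03],[0,0,0.521],0.044],[[-0.0281,-0.0741,0.064],[0,0,0.521],0.044],[[-0.0281,-0.0741,0.064],[0,0,0.521],0.044],[[-0.0281,-0.0741,0.064],[0,0,0.521],0.044],[[-0.0281,-0.0741,0.064],[0,0,0.521],0.044]]'>/dev/null;python3 st.py
python3 -c "
from h import *
Y=1.4514-.52;print(sh(-108,55))
plan2([(*sh(-108,55),92,Y)])"
```

```text
grasp [524.9  48.7 200.5] z [ 0.003 -0.003 -1.   ] x [ 0.596  0.803 -0.001] q [-0.05  0.39  1.59 -0.    1.16  0.59] w 43.9 F [ 1.1 -0.1 -0.1] t 56.5
[523.82033681  49.27299771]
call
[[-0.0003, -0.001, 0.1085],[0.004, 0.001, 0.001] rows 3
```

```bash

python3 -m pendant '[[[0,-0.001,0.04],[0,0,0],0.044],[[0,-0.001,0.08],[0,0,0],0.044],[[0,-0.001,0.1],[0,0,0],0.044],[[0,-0.001,0.107],[0,0,0],0.044],[[0,-0.001,0.107],[0,0,0],0.044],[[0,-0.001,0.107],[0,0,0],0.044]]'>/dev/null;python3 st.py
python3 -m pendant '[[[0,0,0],[0,0,0],0.03],[[0,0,0],[0,0,0],0.025],[[0,0,0],[0,0,0],0.02],[[0,0,0],[0,0,0],0.015],[[0,0,0],[0,0,0],0.01],[[0,0,0],[0,0,0],0.006],[[0,0,0],[0,0,0],0.006],[[0,0,0],[0,0,0],0.006]]'>/dev/null;python3 st.py
```

```text
grasp [525.5  49.   94.8] z [ 0.006 -0.004 -1.   ] x [0.596 0.803 0.001] q [-0.05  0.51  1.72 -0.    0.9   0.59] w 43.8 F [ 0.7 -0.2  0.6] t 57.0
grasp [523.6  49.8  93.2] z [ 0.002 -0.002 -1.   ] x [ 0.597  0.802 -0.001] q [-0.05  0.52  1.72 -0.    0.9   0.59] w 11.9 F [-2.8  4.3  3.5] t 57.6667
```

```bash

python3 -m pendant '[[[0,0,0],[0,0,0.12],0.006],[[0,0,0],[0,0,0.24],0.006],[[0,0,0],[0,0,0.36],0.006],[[0,0,0],[0,0,0.48],0.006],[[0,0,0],[0,0,0.6],0.006],[[0,0,0],[0,0,0.7],0.006],[[0,0,0],[0,0,0.8],0.006],[[0,0,0],[0,0,0.885],0.006],[[0,0,0],[0,0,0.885],0.006],[[0,0,0],[0,0,0.885],0.006]]'>/dev/null;python3 st.py; python3 -c "
from h import *
print(get_obs()['tcp_rot'],get_obs()['moment'])"
```

```text
grasp [523.5  50.   93.2] z [ 0.002 -0.002 -1.   ] x [0.999 0.046 0.002] q [-0.05  0.52  1.72 -0.    0.9   1.48] w 12.0 F [-2.7  5.9  4.3] t 58.5
[ 3.13946066e+00 -1.92082825e-03  4.57887144e-02] [ 1.00656327  0.47657154 -0.03928206]
```

```bash

python3 -m pendant '[[[0,0,0],[0,0,0],0.03],[[0,0,0],[0,0,0],0.04],[[0,0,0],[0,0,0],0.04],[[0,0,0],[0,0,0],0.04],[[0,0,-0.02],[0,0,0],0.04],[[0,0,-0.05],[0,0,0],0.04],[[0,0,-0.08],[0,0,0],0.04],[[0,0,-0.08],[0,0,0],0.04],[[0,0,-0.08],[0,0,0],0.04]]'>/dev/null;python3 st.py
python3 - <<'E'
from h import *
c=lambda th:sh(-108-15*np.cos(th),-55-15*np.sin(th))
plan2([(*c(0),173,TH)],[(*c(0),98,TH)],[(*c(t),98,TH+t) for t in (.2,.4,.6,.8,1.0)])
w=shot('wrist','w19.png')
E
```

```text
grasp [524.6  49.2 174.3] z [ 0.006 -0.004 -1.   ] x [0.999 0.046 0.006] q [-0.05  0.41  1.63 -0.    1.09  1.48] w 40.0 F [-0.5 -0.4 -0.9] t 59.25
call
[[-0.0327, 0.1066, 0.0015],[0.003, -0.007, 0.166] rows 3
call
[[-0.0, -0.0, 0.075],[0.0, 0.0, 0.0] rows 2
call
[[0.0003, 0.003, 0.0],[0.0, 0.0, -0.2] rows 2
[[0.0012, 0.0058, 0.0],[0.0, 0.0, -0.4] rows 2
[[0.0026, 0.0085, 0.0],[0.0, 0.0, -0.6] rows 2
[[0.0045, 0.0108, 0.0],[0.0, 0.0, -0.8] rows 2
[[0.0069, 0.0126, 0.0],[0.0, 0.0, -1.0] rows 2
```

```bash

python3 -m pendant '[[[-0.0327,0.1066,0],[0,0,0.166],0.036],[[-0.0327,0.1066,0],[0,0,0.166],0.036],[[-0.0327,0.1066,0],[0,0,0.166],0.036],[[-0.0327,0.1066,0],[0,0,0.166],0.036],[[-0.0327,0.1066,0],[0,0,0.166],0.036],[[-0.0327,0.1066,0],[0,0,0.166],0.036]]'>/dev/null;python3 st.py
python3 -c "
from h import *
print(sh(-123,-55)); plan2([(*sh(-123,-55),98,TH)])"
```

```text
grasp [495.6 -58.4 172.2] z [ 0.001 -0.003 -1.   ] x [ 0.993 -0.12   0.001] q [-0.27  0.37  1.7  -0.    1.07  1.42] w 36.3 F [ 0.5  0.3 -0.4] t 59.8
[495.82431748 -58.15708607]
call
[[0.0003, -0.0001, 0.0742],[0.002, -0.001, -0.001] rows 2
```

```bash

python3 -m pendant '[[[0,0,0.03],[0,0,0],0.036],[[0,0,0.06],[0,0,0],0.036],[[0,0,0.074],[0,0,0],0.036],[[0,0,0.075],[0,0,0],0.036],[[0,0,0.075],[0,0,0],0.036]]'>/dev/null;python3 st.py
python3 -m pendant '[[[0,0,0],[0,0,0],0.006],[[0,0,0],[0,0,0],0.006],[[0,0,0],[0,0,0],0.006],[[0,0,0],[0,0,0],0.006],[[0,0,0],[0,0,0],0.006],[[0,0,0],[0,0,0],0.006],[[0,0,0],[0,0,0],0.006],[[0,0,0],[0,0,0],0.006]]'>/dev/null;python3 st.py
```

```text
grasp [496.  -57.8  97.4] z [ 0.001 -0.003 -1.   ] x [ 0.993 -0.118  0.001] q [-0.27  0.47  1.79 -0.    0.88  1.42] w 35.8 F [ 0.2 -0.5  0.9] t 60.2167
grasp [496.7 -57.9  99.2] z [ 0.005 -0.002 -1.   ] x [ 0.993 -0.12   0.005] q [-0.27  0.47  1.79 -0.    0.88  1.42] w 11.8 F [0.8 6.9 3.5] t 60.8833
```

Gripped at 12 mm. Turn counterclockwise, towards the left bay.

```bash

python3 -m pendant '[[[0.0001,0.0015,0],[0,0,-0.1],0.006],[[0.0003,0.003,0],[0,0,-0.2],0.006],[[0.0007,0.0044,0],[0,0,-0.3],0.006],[[0.0012,0.0058,0],[0,0,-0.4],0.006],[[0.0018,0.0072,0],[0,0,-0.5],0.006],[[0.0018,0.0072,0],[0,0,-0.5],0.006]]'>/dev/null;python3 st.py
python3 -c "
from h import *
c=lambda th:sh(-108-15*np.cos(th),-55-15*np.sin(th))
print(c(.5)); plan2([(*c(t),98,TH+t) for t in (.6,.7,.8,.9,1.0)],start=(*c(.5),98,TH+.5))"
```

```text
grasp [497.7 -64.6  99.2] z [ 0.005 -0.001 -1.   ] x [0.927 0.376 0.004] q [-0.28  0.47  1.78  0.    0.88  0.9 ] w 11.8 F [ 0.7 10.4  5.2] t 61.3833
[496.790893  -65.5159976]
call
[[0.0001, 0.0015, 0.0],[-0.0, 0.0, -0.1] rows 1
[[0.0003, 0.003, 0.0],[-0.0, 0.0, -0.2] rows 1
[[0.0007, 0.0044, 0.0],[0.0, 0.0, -0.3] rows 1
[[0.0012, 0.0058, 0.0],[0.0, 0.0, -0.4] rows 1
[[0.0018, 0.0072, 0.0],[-0.0, 0.0, -0.5] rows 1
```

```bash

python3 -m pendant '[[[0.0001,0.0015,0],[0,0,-0.1],0.006],[[0.0003,0.003,0],[0,0,-0.2],0.006],[[0.0007,0.0044,0],[0,0,-0.3],0.006],[[0.0012,0.0058,0],[0,0,-0.4],0.006],[[0.0018,0.0072,0],[0,0,-0.5],0.006],[[0.0018,0.0072,0],[0,0,-0.53],0.006],[[0.0018,0.0072,0],[0,0,-0.53],0.006]]'>/dev/null;python3 st.py;python3 -c "
from h import *
print(get_obs()['tcp_rot'][2]-TH)"
```

```text
grasp [501.9 -69.9  99.1] z [ 0.004  0.    -1.   ] x [0.613 0.79  0.003] q [-0.29  0.48  1.77  0.    0.89  0.37] w 12.1 F [ 2.2 13.6  4. ] t 61.9667
1.0308912289075138
```

```bash

python3 -m pendant '[[[0,0,0],[0,0,0],0.024],[[0,0,0],[0,0,0],0.03],[[0,0,0],[0,0,0],0.03],[[0,0,0],[0,0,0],0.03],[[0,0,-0.02],[0,0,0],0.03],[[0,0,-0.06],[0,0,0],0.03],[[0,0,-0.1],[0,0,0],0.03],[[0,0,-0.14],[0,0,0],0.03],[[0,0,-0.16],[0,0,0],0.03]]'>/dev/null;python3 st.py
python3 - <<'E'
from h import *
plan2([(400,-100,250,TH+.9)])
E
```

```text
grasp [502.3 -72.5 263.3] z [ 0.01  -0.006 -1.   ] x [0.614 0.789 0.001] q [-0.29  0.29  1.55 -0.    1.29  0.37] w 30.1 F [ 0.9 -0.2 -0.2] t 62.7167
call
[[-0.0843, -0.0623, 0.0125],[0.011, -0.002, 0.129] rows 3
```

```bash
python3 -c "
from h import *
plan2([(560,10,300,TH)])"
```

```text
call
[[0.1008, -0.0029, -0.0366],[0.009, -0.007, 1.029] rows 9
```

```bash

python3 -m pendant '[[[0.1008,-0.0029,-0.0366],[0,0,1.029],0.03],[[0.1008,-0.0029,-0.0366],[0,0,1.029],0.03],[[0.1008,-0.0029,-0.0366],[0,0,1.029],0.03],[[0.1008,-0.0029,-0.0366],[0,0,1.029],0.03],[[0.1008,-0.0029,-0.0366],[0,0,1.029],0.03],[[0.1008,-0.0029,-0.0366],[0,0,1.029],0.03],[[0.1008,-0.0029,-0.0366],[0,0,1.029],0.03],[[0.1008,-0.0029,-0.0366],[0,0,1.029],0.03],[[0.1008,-0.0029,-0.0366],[0,0,1.029],0.03],[[0.1008,-0.0029,-0.0366],[0,0,1.029],0.03]]'>/dev/null;python3 st.py
python3 - <<'E'
from fb import *
w=shot('wrist','w20.png'); s=shot('scene','s20.png'); im=w['color']
Rinv=lambda p:(np.array([[np.cos(TH),np.sin(TH)],[-np.sin(TH),np.cos(TH)]])@(p[:2]-S))
for nm,x,y in (('iso',-108,55),('sel',-108,-55)):
    # rectify: sample handle-top plane z~90 on shaker grid
    g=np.array([[x+i,y+j] for i in range(-24,25) for j in range(-24,25)],float)
    P=np.array([[*sh(a,b),90] for a,b in g]); px=proj(w,P).astype(np.float32)
    v=cv2.remap(im,px[:,0].reshape(49,49),px[:,1].reshape(49,49),cv2.INTER_LINEAR).max(2)
    print(nm,px.mean(0)); m=(v<55)
    for r in v[::4]: print(''.join('#' if q<40 else '+' if q<70 else '.' for q in r[::2]))
hsv=cv2.cvtColor(im,cv2.COLOR_RGB2HSV).astype(int)
am=((hsv[...,0]<16)&(hsv[...,1]>150)&(hsv[...,2]>40)).astype(np.uint8)
n,l,st,c=cv2.connectedComponentsWithStats(am)
for i in range(1,n):
    if st[i,4]>200: print('amber',st[i],c[i].round())
print('expected mid-body',[proj(w,[[*sh(x,y),90]]).round().tolist() for x,y in ((52,52),(52,112),(13,82))])
# scene changes since bar was laid (bay & tray)
a=cv2.imread('pics/s18.png').astype(int);b=cv2.imread('pics/s20.png').astype(int);d=(np.abs(a-b).max(2)>45)
print('scene diff bay',d[175:265,325:410].sum(),'tray',d[225:320,120:235].sum(), np.argwhere(d[175:265,325:410]).mean(0) if d[175:265,325:410].any() else '')
E
```

```text
grasp [560.5   9.3 294.7] z [ 0.003 -0.004 -1.   ] x [ 0.993 -0.12   0.003] q [-0.12  0.38  1.34 -0.    1.42  1.57] w 29.9 F [0.1 0.2 0.6] t 63.55
iso [282.93478 216.67522]
.......+#####............
....#############+.......
.##############.#####....
###....########....+###..
##......#######++....###+
#.......########......###
........####+.##++.....##
.........###+.+#++.....##
.........####..##+.......
++++++...####..##...+.+##
#...+....+####.+#+....###
##+.......####..##..+####
###++.....#######.+######
sel [387.8402  216.39311]
...............+.........
.++.....+##############..
#########+........+######
#########+........#######
.############+....+###...
+############+###...+....
##+..########....+##.....
##......+#######.....##..
##..........#######+..##+
##.............+#########
###...............+######
###.........+..+++....+..
....+....................
amber [ 395   21   93  104 4532] [430.  76.]
amber [ 257   25   50   54 1322] [284.  55.]
amber [ 189   27   90   93 2795] [238.  74.]
expected mid-body [[[281.0, 53.0]], [[217.0, 54.0]], [[251.0, 97.0]]]
scene diff bay 824 tray 0 [16.99029126 49.19053398]
```

```bash
python3 - <<'E'
from h import *
a=cv2.imread('pics/s18.png');b=cv2.imread('pics/s20.png');s=shot('scene')
def tm(nm,P,rx,ry):
    u,v=proj(s,[P])[0].round().astype(int); T=a[v-ry:v+ry+1,u-rx:u+rx+1]; W=b[v-ry-8:v+ry+9,u-rx-8:u+rx+9]
    r=cv2.matchTemplate(W,T,cv2.TM_CCOEFF_NORMED);_,m,_,loc=cv2.minMaxLoc(r);print(nm,(u,v),'shift',loc[0]-8,loc[1]-8,round(m,3))
R=lambda x,y,z:[*sh(x,y),z]
for x,y in ((52,52),(52,112),(13,82)): tm('bottle',R(x,y,140),7,10)
tm('tab',R(-34,82,130),8,8); tm('barR',R(-34,10,95),9,7); tm('barL',R(-34,155,95),9,7); tm('jar',[502,-331,60],10,14)
d=(np.abs(a.astype(int)-b).max(2)>45)[165:270,310:415]
for r in d[::4]: print(''.join('#' if q else '.' for q in r[::2]))
# bar check in wrist view: edges on plane z=99 along lines across the bar
w=cv2.imread('pics/w20.png'); c=shot('wrist')
for y in (35,52,112,130):
    px=proj(c,[R(x,y,99) for x in range(-60,-5)]).astype(np.float32); v=cv2.remap(w,px[:,:1],px[:,1:],cv2.INTER_LINEAR).mean(2).ravel()
    print(y,'x-60..',v[::3].astype(int).tolist())
E
```

```text
bottle (np.int64(355), np.int64(204)) shift 0 0 0.991
bottle (np.int64(380), np.int64(197)) shift 0 1 0.79
bottle (np.int64(359), np.int64(192)) shift 0 0 0.837
tab (np.int64(348), np.int64(185)) shift 5 1 0.628
barR (np.int64(320), np.int64(206)) shift 0 0 0.76
barL (np.int64(375), np.int64(191)) shift 0 0 0.631
jar (np.int64(167), np.int64(248)) shift 0 0 1.0
.........#.................######....................
..........######.............######..................
...........#######............#######................
.............######.................#######..........
...###.........#####..................########.......
..#......###.#.................#.......#########.....
..#........#...............#.........###.....####....
..###......................#..#.##....####......#####
........###...##........................#####.....###
.......#####..........................###########.###
......#...............................##............#
...............####..................................
..........###........................................
..................................
[... 421 characters left out ...]
..............................
.....................................................
.....................................................
.....................................................
.....................................................
.....................................................
35 x-60.. [68, 68, 57, 147, 130, 123, 126, 123, 119, 123, 119, 226, 224, 136, 133, 127, 120, 25, 27]
52 x-60.. [68, 67, 40, 148, 131, 101, 123, 122, 115, 221, 218, 223, 223, 127, 130, 230, 220, 23, 27]
112 x-60.. [68, 67, 50, 150, 131, 105, 112, 123, 96, 119, 158, 218, 217, 87, 114, 221, 208, 20, 27]
130 x-60.. [69, 67, 55, 154, 65, 73, 117, 120, 115, 119, 117, 123, 121, 58, 74, 96, 91, 208, 223]
```

Bottles, bar and jar show no shift since loading; the remaining differences look like arm shadow. Handing in.

```bash
python3 -c "
from plant import close_job
print(close_job())"
```

```text
the job is handed in; nothing more can be done
None
```

The job is handed in after about 64 s of robot time, and my last checks found nothing failing; the hand-in reports no verdict. The settling bottle was in the right bay, so I loaded the left one.

**What I did**
- **Jar:** My first carry ran too low, most likely into the settling bottle, and I lost the jar. It landed upside down on the bench. I turned it upright in two 90° tilts and stood it in the tray.
- **Bottles:** All three bottles present stand in the left bay, two against the rear rail and one in front between them.
- **Bar:** It went into both forks with no resistance, tab up.
- **Controls:** After that I turned the isolator on to about 1.40 rad, then the selector to about +1.03 rad, towards the left bay. These angles are read from the gripper's yaw while it held each handle.

**What the last checks showed**
- **Jars:** Both jars stood upright in the tray.
- **Bottles:** They matched their expected places in the wrist view, and moved no more than 1 px in the scene view after the bar was laid.
- **Bar:** Its rear edge lies at shaker x of about -21 mm along the length I sampled. I judged its seated height from the arm, about 85–86 mm.
- **Handles and arm:** Both handles looked fully turned in the wrist view, and the arm is clear of everything.

**What disagreed:** Image matching on the bar was weak because the arm's shadow had moved. The tab match gave a 5 px shift at a score of only 0.63, which I put down to the shadow. I had used all my pictures by then, so I checked the end state by numbers only. I also did not measure the settling bottle, the beaker or the wash bottle again at the end.

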